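Fan the terminal boards out in the setting-out tray

ROBOT

A 6-joint arm with a two-finger parallel gripper is mounted at the origin on the work surface. World frame = base frame: x ahead of the robot, y to its left, z up, the work surface at z = 0. Lengths are in mm, angles in rad, forces in N, time in s.
With the tool pointing down it reaches from about 275 to 750 mm from the base axis. Payload 10.2 kg.
Tool frame: the origin (TCP) lies between the finger pads; the fingertips stand 11 mm ahead of it and the grasp point (between the pads) lies 8 mm behind it (ctrl.tip_extent is the distance from the TCP to the fingertips, in mm); z points along the fingers, y is the direction in which the jaws open and shut (so a half turn about z gives the same grasp; the last joint's range is limited). The gripper opens to 85 mm and grips with 20 to 120 N. Pads are 22 mm wide; open, the fingers measure 114 mm over their backs; the gripper's body (76 mm by 85 mm) begins 54 mm behind the grasp point. The pads swing forward as they close: fully open they stand 13 mm farther back than shut.
Start: joints at [1.106, 0.313, 1.498, -0, 1.331, -0.223], TCP at [125.724, 509.73, 242.294] pointing down, gripper open.
Joint ranges: [-2.94, 2.94], [-0.97, 2.17], [0.19, 2.56], [-1.23, 4.37], [0.02, 3.11], [-2.88, 2.88]. Speed limits (rad/s): [2.39, 2.39, 3.01, 3.14, 3.14, 3.14].

INTERFACE

Orientations are given as a unit quaternion [w, x, y, z].
In Python, from rig import ctrl gives the robot as it stands.
- The arm moves only by the tool apply_moves, never from a script. Its argument "commands" is a list of rows, each a list of 5 numbers: the finger opening in cm, from 0 to 8.54, then the shift along the tool's x, y, z in cm, then the turn about the tool's z in rad. In form: [[jaw, dx, dy, dz, roll], ...]. A call has 1 to 12 rows; each row shifts and turns the commanded pose from where the row before left it, along the tool's axes as they then stand; what a row does not reach is not made up. A row lasts 1/12 s, in which the tool goes at most 41.7 mm and 7.16 degrees, less where a joint would pass 70% of its speed; a pose out of reach is approached as far as the arm can. A call with a gripper value outside its range is refused whole. The fingers move at their own pace and stop on an object; "squeeze" is the grip in N (left out, the last holds). Time passes only in rows, so rows that do not move let the fingers close. It gives the time, the measured TCP pose, the force and the opening at its end, in the units of the state.
- ctrl.sense(): the state, without advancing time (a new reading comes with each control period).
- ctrl.capture(name): name is "scene" or "top"; returns the picture (420x560x3 uint8, red, green, blue); there is no depth.
- ctrl.camera_info(name): a dict with "fov_y" (degrees; the focal length in pixels is half the picture's height over the tangent of half this angle, whatever the lens; pixels are square), "cx", "cy" (the principal point, pixels), "camera_from_world" (4x4, takes a point from world to camera coordinates). Camera axes: x right, y down, z forward; pixel columns grow to the right and rows downward; lengths in mm; the calibration is good to about 2 mm. A picture is of the moment at which its call begins. camera_info takes no time and is no camera call.
- ctrl.finish_job(): hands the job in, once; it reports no verdict.
The state is a dict: "time_s": time; "joints": joint angles; "dq": joint speeds; "tau": joint torques, N m; "eef_pos": TCP position; "ee_rot": TCP orientation; "force": force on the tool from outside, world axes, zero at the start; "wrist_torque": the same for the moment, N m; "grip_width": opening from 0.0 (shut) to 1.0 (fully open).
Only numpy, scipy, OpenCV 4.12 (cv2) and the standard library are available. Lean on these libraries where they do the work, as an engineer would, in place of code of your own. Each camera call takes 0.05 s, during which the arm holds its last target.

TASK

Set the four terminal boards out in the steel tray like roof tiles, longest to shortest from the lipped end, all in one straight row down the middle of the tray with their terminal ends towards the lip. Tuck the longest board's terminal end in under the lip and lower it until it lies flat in its pocket in front of the little stop bar; then lay each next board with its terminal end resting on top of the tail of the board before, overlapping it by about 30 mm, and its own tail down on the tray floor. Leave the other things on the bench standing where they are.

Things in the scene. Friction and masses are not known exactly. Their poses are not given: they have to be found in the camera images.
- tray: Sheet-steel setting-out tray, fixed to the bench, lying across in front of the robot. Origin: centre of its underside on the bench; +x along its length to the head end (with the lip), y across, z up. 386 x 126 mm outside; inside 380 x 120 (x -190 to +190). Floor's top face at z = 2 mm. Side rims and tail-end rim 3 mm thick, 12 mm high over the floor.
- tray_lip (a point): Middle of the lip's free edge, on its underside: tray x = +178, 12.5 mm over the floor. The head wall (inner face x = +190) folds over into this lip: full width, 12 mm deep, 2 mm thick. A board cannot pass level over the stop bar and under the lip: it goes in tilted, head end down (10 deg is right), until it meets the wall, then turns down flat.
- tray_stop (a point): Middle of the top of the stop bar's lip-side face: a bar 5 mm high over the floor, 4 mm thick (tray x +56 to +60), 40 mm wide, across the middle of the floor, 130 mm from the head wall. The pocket for the longest board (124 mm) lies between it and the head wall. The bar is lower than a board, so the next board bridges it.
- board_1_head (a point): middle of the lower edge of board_1's head end (62 mm from its origin)
- board_1_tail (a point): middle of the lower edge of board_1's tail end
- board_1: The longest of four terminal boards (124, 112, 100, 88 mm, else alike): brown plate 124 x 50 x 8 mm, about 106 g, flat on the bench, any yaw, terminals up. Origin: centre of the underside; +x to the head (terminal) end, z up. Three brass terminals, 8 mm thick and 8 mm high, stand in a row across, 24 mm from the head end; the tail is bare. Grip by the long edges, 50 mm apart.
- board_2: The second longest of four terminal boards (124, 112, 100, 88 mm, else alike): brown plate 112 x 50 x 8 mm, about 100 g, flat on the bench, any yaw, terminals up. Origin: centre of the underside; +x to the head (terminal) end, z up. Three brass terminals, 8 mm thick and 8 mm high, stand in a row across, 24 mm from the head end; the tail is bare. Grip by the long edges, 50 mm apart.
- board_2_head (a point): middle of the lower edge of board_2's head end (56 mm from its origin)
- board_2_tail (a point): middle of the lower edge of board_2's tail end
- board_3: The third longest of four terminal boards (124, 112, 100, 88 mm, else alike): brown plate 100 x 50 x 8 mm, about 95 g, flat on the bench, any yaw, terminals up. Origin: centre of the underside; +x to the head (terminal) end, z up. Three brass terminals, 8 mm thick and 8 mm high, stand in a row across, 24 mm from the head end; the tail is bare. Grip by the long edges, 50 mm apart.
- board_3_head (a point): middle of the lower edge of board_3's head end (50 mm from its origin)
- board_3_tail (a point): middle of the lower edge of board_3's tail end
- board_4: The shortest of four terminal boards (124, 112, 100, 88 mm, else alike): brown plate 88 x 50 x 8 mm, about 90 g, flat on the bench, any yaw, terminals up. Origin: centre of the underside; +x to the head (terminal) end, z up. Three brass terminals, 8 mm thick and 8 mm high, stand in a row across, 24 mm from the head end; the tail is bare. Grip by the long edges, 50 mm apart.
- board_4_head (a point): middle of the lower edge of board_4's head end (44 mm from its origin)
- board_4_tail (a point): middle of the lower edge of board_4's tail end
- glue_bottle: Bystander: red bottle with black cap standing upright, 32 mm across, 112 mm high; origin under its centre.
- bobbin: Bystander: empty black bobbin standing on end, 48 mm across, 60 mm high; origin under its centre.
- wire_spool: Bystander: grey spool of copper wire standing on end, 80 mm across, 75 mm high; origin under its centre.
- terminal_jar: Bystander: small amber jar with a steel cap standing upright just beyond the lipped end of the tray, 34 mm across, 60 mm high; origin under its centre.
- tape_roll: Bystander: yellow roll of tape lying flat, 90 mm across, 24 mm high; origin under its centre.
- caliper: Bystander: caliper lying flat beyond the tray, 200 mm long along its x, jaws 55 mm, 10 mm high; origin under its middle.
- screwdriver: Bystander: screwdriver with black handle, 170 mm long along its x, lying on the bench.
- pliers: Bystander: pliers with blue grips, 165 mm long along its x, 12 mm high, lying on the bench; origin on the bench near its middle.
Things that resemble listed ones, but are neither listed nor needed, are in the scene too. Leave any orange or turquoise look-alike of the board_1 alone.

How it is judged (in metres and radians):
On the way, in this order (a step that is already met when the one before it is completed fails the run):
1. the longest board lies flat in its pocket, head end under the lip (x of board_1_head in the frame of tray above 0.182 m and z of each of board_1_head, board_1_tail in the frame of tray below 0.006 m and angle between board_1's own z axis and vertical below 0.05 rad and y of board_1_head in the frame of tray between -0.012 and 0.012 m and y of board_1_tail in the frame of tray between -0.012 and 0.012 m), for 0.2 s.
2. the second longest board overlaps the longest one (x of board_2_head in the frame of board_1 between -0.046 and -0.02 m and z of board_2_head in the frame of board_1 between 0.006 and 0.015 m and z of board_2_tail in the frame of tray below 0.007 m and angle between board_2's own z axis and vertical below 0.22 rad and y of board_2_head in the frame of tray between -0.012 and 0.012 m and y of board_2_tail in the frame of tray between -0.012 and 0.012 m), for 0.2 s.
3. the third longest board overlaps the second (x of board_3_head in the frame of board_2 between -0.04 and -0.014 m and z of board_3_head in the frame of board_2 between 0.006 and 0.015 m and z of board_3_tail in the frame of tray below 0.007 m and angle between board_3's own z axis and vertical below 0.22 rad and y of board_3_head in the frame of tray between -0.012 and 0.012 m and y of board_3_tail in the frame of tray between -0.012 and 0.012 m), for 0.2 s.
At the end, for the whole second after the job is handed in: Longest board flat on the floor (to 4 mm) in its pocket, head 4 mm or more under the lip; each next head rests on the tail before, overlapping 16 to 42 mm, own tail within 5 mm of the floor; terminals up and towards the lip; all ends within 12 mm of the tray's centre line; at rest (all of step 1 and all of step 2 and all of step 3 and x of board_4_head in the frame of board_3 between -0.034 and -0.008 m and z of board_4_head in the frame of board_3 between 0.006 and 0.015 m and z of board_4_tail in the frame of tray below 0.007 m and angle between board_4's own z axis and vertical below 0.22 rad and y of board_4_head in the frame of tray between -0.012 and 0.012 m and y of board_4_tail in the frame of tray between -0.012 and 0.012 m and linear speed of each of board_1, board_2, board_3, board_4 below 0.02 m/s); the robot touches nothing.
It fails at once if a bystander (bottle, bobbin, spool, jar, tape roll, caliper, screwdriver, pliers) is shifted by more than 30 mm (distance of any of glue_bottle, bobbin, wire_spool, terminal_jar, tape_roll, caliper, screwdriver, pliers from where it was at the start of the episode above 0.03 m).
It fails at once if the bottle, the bobbin, the wire spool or the jar is knocked over (angle between any of glue_bottle, bobbin, wire_spool, terminal_jar's own z axis and vertical above 0.5 rad).
It also fails if it takes over 72 s, if anything falls off the work surface, if the arm or the gripper's body presses on something with over 40 N, if the wrist force passes 120 N, or if a joint passes its speed limit or range.

## Working session

There is one attempt and no reset: what is moved stays moved. The work goes in short steps, Python scripts to look and compute and a tool call to move; the robot and the scene stay as the last step left them, time stands still between calls to the robot, and variables do not carry over. Pictures are saved under pics/ and viewed, and the job is handed in when it is done.

Besides the shell and the picture viewer there is one more tool, called after "Request:" in YAML: its name, and indented under it one key for each argument. apply_moves: Moves the arm, as the interface text tells. Its arguments: {"type":"object","properties":{"commands":{"type":"array"},"squeeze":{"type":"number"}},"required":["commands"]}

```bash
ls; mkdir -p pics; python3 - <<'E'
from rig import ctrl
import cv2, numpy as np
print(ctrl.sense())
for n in("scene","top"):
    i=ctrl.camera_info(n); print(n,i['fov_y'],i['cx'],i['cy']); print(np.round(np.array(i['camera_from_world']),4).tolist())
    im=ctrl.capture(n); np.save(f'pics/{n}0.npy',im); cv2.imwrite(f'pics/{n}0.png',im[...,::-1])
E
```

```text
pics
{'time_s': 0.0, 'joints': array([ 1.10557604e+00,  3.13467647e-01,  1.49843859e+00, -1.66374572e-05,
        1.33099756e+00, -2.23386673e-01]), 'dq': array([ 0.00033559, -0.00057055, -0.00016605, -0.00043658,  0.00033875,
        0.00082425]), 'tau': array([ 1.28234944e-03, -4.12262642e+01, -2.59737933e+01, -1.50340552e-04,
        4.12862515e-03, -1.93464636e-06]), 'eef_pos': array([125.62576903, 509.4976186 , 241.72547033]), 'ee_rot': array([-2.13677372e-04,  1.20620377e-01,  9.92698491e-01, -6.19824380e-04]), 'force': array([ 0.10480781, -0.51239434, -0.33281429]), 'wrist_torque': array([-0.00520752,  0.00531022, -0.01210893]), 'grip_width': 0.9977139774194724}
scene 53.35582348477471 281.0546438031686 208.77871143388123
[[-0.6947, 0.7192, -0.0121, 358.3147], [0.5671, 0.5373, -0.6243, -252.1726], [-0.4425, -0.4406, -0.7811, 1353.1292], [0.0, 0.0, 0.0, 1.0]]
top 52.64411731185534 275.01128855851886 206.05336167224888
[[-0.0009, -0.9997, 0.025, -18.1723], [-0.9823, -0.0037, -0.1871, 515.2665], [0.1872, -0.0247, -0.982, 1254.6587], [0.0, 0.0, 0.0, 1.0]]
```

View pics/top0.png

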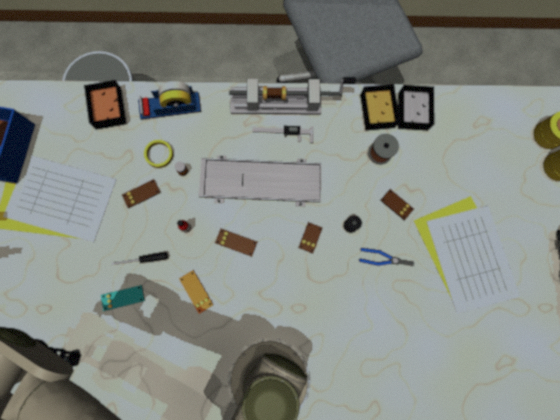

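View pics/scene0.png

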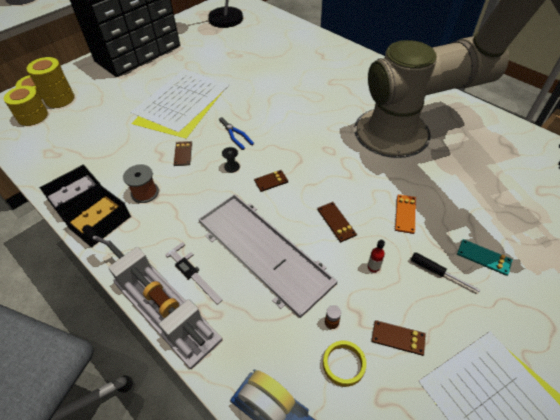

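```bash
cat > h.py <<'E'
import numpy as np, cv2
from rig import ctrl
def cam(n):
    i=ctrl.camera_info(n); f=210/np.tan(np.radians(i['fov_y']/2)); return f,i['cx'],i['cy'],np.array(i['camera_from_world'])
C={n:cam(n) for n in('scene','top')}
def proj(n,P):
    f,cx,cy,T=C[n]; p=T[:3,:3]@np.asarray(P,float)+T[:3,3]; return np.array([cx+f*p[0]/p[2],cy+f*p[1]/p[2]])
def ray(n,uv,z):
    f,cx,cy,T=C[n]; R=T[:3,:3]; o=-R.T@T[:3,3]; d=R.T@np.array([(uv[0]-cx)/f,(uv[1]-cy)/f,1]); return o+d*(z-o[2])/d[2]
def crop(im,x0,y0,x1,y1,s,fn):
    cv2.imwrite(fn,cv2.resize(im[y0:y1,x0:x1,::-1],None,fx=s,fy=s,interpolation=cv2.INTER_CUBIC))
def snap(n,fn=None):
    im=ctrl.capture(n)
    if fn: np.save(f'pics/{fn}.npy',im); cv2.imwrite(f'pics/{fn}.png',im[...,::-1])
    return im
def boards(im,n,z=8):
    hsv=cv2.cvtColor(im,cv2.COLOR_RGB2HSV)
    m=((hsv[...,0]<14)&(hsv[...,1]>90)&(hsv[...,2]<150)&(hsv[...,2]>30)).astype(np.uint8)*255
    m=cv2.morphologyEx(m,cv2.MORPH_CLOSE,np.ones((3,3)))
    out=[]
    for c in cv2.findContours(m,cv2.RETR_EXTERNAL,cv2.CHAIN_APPROX_NONE)[0]:
        if cv2.contourArea(c)<200: continue
        out.append(c)
    return m,out
E
python3 - <<'E'
from h import *
im=np.load('pics/top0.npy')
m,cs=boards(im,'top')
for c in cs:
    r=cv2.minAreaRect(c.astype(np.float32))
    w=np.array([ray('top',p[0],8)[:2] for p in c],np.float32)
    rw=cv2.minAreaRect(w)
    print(np.round(r[0]),'world',np.round(rw[0],1),np.round(rw[1],1),round(rw[2],1))
print('center px of base',proj('top',[0,0,0]))
crop(im,100,130,440,330,2.3,'pics/c0.png')
E
```

```text
[240. 244.] world [403.8  91. ] [90.3 43.1] 71.6
[394. 202.] world [ 538.7 -398.4] [69.6 44.9] 48.8
[145. 191.] world [569.5 394.2] [44.1 80.1] 28.1
[105. 104.] world [864.2 541.1] [115.2  90.8] 11.3
[484.  22.] world [1182.4 -753.7] [ 39.1 533.6] 0.1
[144.  17.] world [1182.2  427.6] [983.5  39.7] 89.9
center px of base [268.86300642 380.38450185]
```

View pics/c0.png

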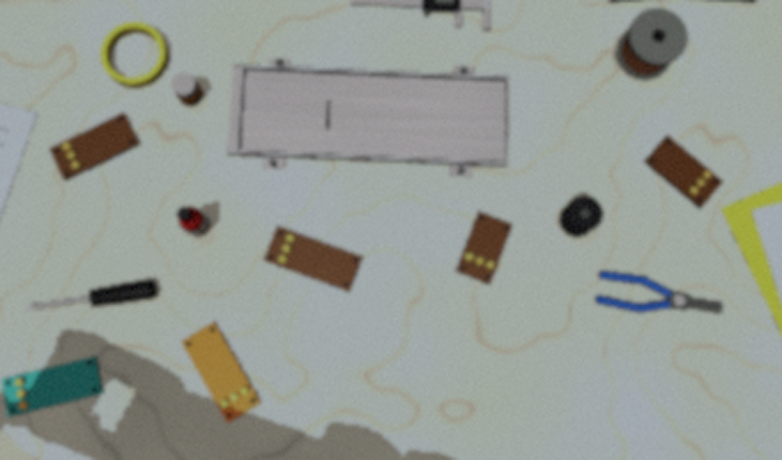

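```bash
cat >> h.py <<'E'
def bmask(im):
    h=cv2.cvtColor(im,cv2.COLOR_RGB2HSV).astype(int); a=im.astype(int)
    # R-B relative: brown and brass have strong red over blue
    return (((a[...,0]-a[...,2])>0.33*a[...,0])&(h[...,1]>85)).astype(np.uint8)*255
def find(im,n,c,z=6,r=38,save=None):
    """board near px c -> world rect centre, dims, heading dir (to brass)"""
    x0,y0=max(int(c[0])-r,0),max(int(c[1])-r,0); sub=im[y0:y0+2*r,x0:x0+2*r]
    S=4; big=cv2.resize(sub,None,fx=S,fy=S,interpolation=cv2.INTER_CUBIC)
    m=bmask(big); cs=cv2.findContours(m,cv2.RETR_EXTERNAL,cv2.CHAIN_APPROX_NONE)[0]
    cs=[k for k in cs if cv2.contourArea(k)>400*4]
    k=min(cs,key=lambda k:abs(cv2.pointPolygonTest(k,(r*S,r*S),True)) if cv2.pointPolygonTest(k,(r*S,r*S),True)<0 else -1)
    k=cv2.convexHull(k)[:,0].astype(float); px=(k+.5)/S-.5+[x0,y0]
    w=np.array([ray(n,p,z)[:2] for p in px],np.float32)
    (cx,cy),(a,b),ang=cv2.minAreaRect(w); pts=cv2.boxPoints(((cx,cy),(a,b),ang))
    e1=pts[1]-pts[0]; e2=pts[2]-pts[1]; e=e1 if np.linalg.norm(e1)>np.linalg.norm(e2) else e2
    e=e/np.linalg.norm(e)
    gold=(big[...,0].astype(int)>120)&(big[...,1].astype(int)>95)&(m>0)
    hm=np.zeros_like(m); cv2.fillConvexPoly(hm,k.astype(np.int32),255); gold&=hm>0
    if gold.sum()>20:
        v,u=np.nonzero(gold); g=ray(n,((u.mean()+.5)/S-.5+x0,(v.mean()+.5)/S-.5+y0),16)[:2]
        if (g-[cx,cy])@e<0: e=-e
        t=(g-np.array([cx,cy]))@e
    else: t=None
    return np.array([cx,cy]),max(a,b),min(a,b),e,np.degrees(np.arctan2(e[1],e[0])),t
E
python3 - <<'E'
from h import *
for n in C:
    T=C[n][3]; print(n,'cam at',np.round(-T[:3,:3].T@T[:3,3]))
t=np.load('pics/top0.npy'); s=np.load('pics/scene0.npy')
for c in [(236,242),(141,193),(311,237),(397,205)]:
    for z in(4,):
        r=find(t,'top',c,z); print('top',c,np.round(r[0],1),round(r[1],1),round(r[2],1),round(r[4],1),r[5])
        c2=proj('scene',[*r[0],8]); q=find(s,'scene',c2,z); print('   sc',np.round(c2),np.round(q[0],1),round(q[1],1),round(q[2],1),round(q[4],1),q[5])
crop(t,190,145,335,215,5.3,'pics/tray.png')
crop(s,190,185,345,325,4,'pics/tray2.png')
E
```

```text
scene cam at [991. 474. 904.]
top cam at [ 271.   15. 1329.]
top (236, 242) [409.2 104.4] 119.5 45.7 70.0 38.26156994071917
   sc [337. 220.] [408.7 103.2] 124.9 52.1 70.1 38.070183765438664
top (141, 193) [563.6 407.5] 109.2 47.0 116.6 32.316584721327295
   sc [399. 337.] [563.4 405.9] 112.9 51.9 118.1 32.08415894212945
top (311, 237) [ 424.5 -129. ] 83.8 45.9 159.2 20.956842873265824
   sc [271. 179.] [ 424.1 -130.5] 88.6 54.5 159.7 19.717590115231804
top (397, 205) [ 531.6 -408.8] 95.0 47.7 -130.5 26.2010959221992
   sc [182. 152.] [ 530.8 -410.8] 100.4 48.5 -131.5 23.886756327694737
```

View pics/tray.png

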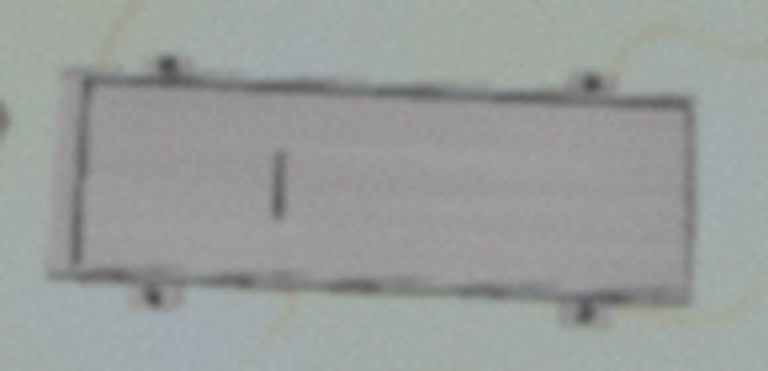

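View pics/tray2.png

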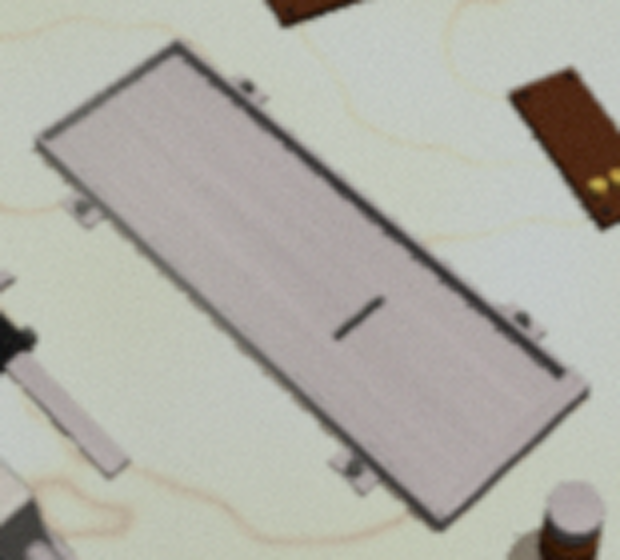

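```bash
python3 - <<'E'
from h import *
def T(x,y): return (190+(x+.5)/5.3-.5,145+(y+.5)/5.3-.5)
def S(x,y): return (190+(x+.5)/4-.5,185+(y+.5)/4-.5)
P={}
P['t_tailfar']=ray('top',T(692,97),14);P['t_tailnear']=ray('top',T(690,300),14)
P['t_headfar']=ray('top',T(66,70),16.5);P['t_headnear']=ray('top',T(50,277),16.5)
P['t_lipedgefar']=ray('top',T(88,80),16.5);P['t_lipedgenear']=ray('top',T(76,262),16.5)
P['t_stop_far']=ray('top',T(281,150),7);P['t_stop_near']=ray('top',T(279,219),7)
P['s_tailnear']=ray('scene',S(178,41),14);P['s_tailfar']=ray('scene',S(38,141),14)
P['s_headnear']=ray('scene',S(589,392),16.5);P['s_headfar']=ray('scene',S(440,522),16.5)
P['s_stop_near']=ray('scene',S(382,298),6);P['s_stop_far']=ray('scene',S(337,338),6)
for k,v in P.items(): print(k,np.round(v,1))
for n,a in (('t',1),('s',1)):
    t=(P[n+'_tailfar']+P[n+'_tailnear'])/2;h=(P[n+'_headfar']+P[n+'_headnear'])/2;d=h-t
    print(n,'len',np.linalg.norm(d[:2]),'yaw',np.degrees(np.arctan2(d[1],d[0])),'ctr',(h+t)/2,'widths',np.linalg.norm((P[n+'_tailfar']-P[n+'_tailnear'])[:2]),np.linalg.norm((P[n+'_headfar']-P[n+'_headnear'])[:2]))
    st=(P[n+'_stop_far']+P[n+'_stop_near'])/2; print(np.round(st,1))
E
```

```text
t_tailfar [ 664.2 -164.1   14. ]
t_tailnear [ 538.1 -160.3   14. ]
t_headfar [677.9 215.4  16.5]
t_headnear [550.  220.9  16.5]
t_lipedgefar [671.8 202.   16.5]
t_lipedgenear [559.2 205.8  16.5]
t_stop_far [631.3  85.5   7. ]
t_stop_near [588.4  86.2   7. ]
s_tailnear [ 541.2 -158.2   14. ]
s_tailfar [ 664.8 -160.8   14. ]
s_headnear [558.4 225.9  16.5]
s_headfar [680.2 217.4  16.5]
s_stop_near [591.3  87.3   6. ]
s_stop_far [631.3  87.    6. ]
t len 380.61365580409563 yaw 88.0732450355774 ctr [607.57849918  27.97628736  15.25      ] widths 126.12238810603925 128.05333707843678
[609.8  85.8   7. ]
s len 381.532111725843 yaw 87.55435455435054 ctr [611.15582784  31.08131985  15.25      ] widths 123.60410553947565 122.14008002248083
[611.3  87.1   6. ]
```

```bash
cat >> h.py <<'E'
def st():
    s=ctrl.sense(); w,x,y,z=s['ee_rot']
    from scipy.spatial.transform import Rotation as Ro
    R=Ro.from_quat([x,y,z,w]).as_matrix(); return s,R
def plan(x,y,z,jaw=None):
    """turn first (roll), then shift in the new tool axes; prints cm"""
    s,R=st(); p=s['eef_pos']; yaw=np.degrees(np.arctan2(R[1,1],R[0,1]))
    d=0 if jaw is None else (jaw-yaw); a=np.radians(jaw if jaw is not None else yaw)
    ty=np.array([np.cos(a),np.sin(a)]); tx=np.array([-np.sin(a),np.cos(a)]) # tool x = y cross z, z down
    tx=np.array([-ty[1],ty[0]])
    D=np.array([x,y])-p[:2]
    print(f"t={s['time_s']:.2f} at {np.round(p,1)} jaw {yaw:.1f} grip {s['grip_width']*85.4:.1f} F {np.round(s['force'],1)} tilt {np.degrees(np.arccos(-R[2,2])):.2f} R0check {np.round(R[:2,0],2)}")
    print(f"  roll {np.radians(-d):.3f} rad ({d:.1f}deg yaw); then dx {D@tx/10:.2f} dy {D@ty/10:.2f} dz {(p[2]-z)/10:.2f} cm; tip_extent {ctrl.tip_extent}")
TR=np.array([609.2,28.7]); TY=np.radians(88.0); U=np.array([np.cos(TY),np.sin(TY)]); V=np.array([-U[1],U[0]])
def tray(x,y=0): return TR+x*U+y*V
def totray(p): d=np.asarray(p)[:2]-TR; return np.array([d@U,d@V])
E
python3 - <<'E'
from h import *
plan(409,104,60,-20)
E
```

```text
t=0.10 at [125.6 509.5 241.8] jaw 76.1 grip 85.9 F [-0.5 -0.4  0.5] tilt 0.07 R0check [-0.97  0.24]
  roll 1.678 rad (-96.1deg yaw); then dx -28.42 dy 40.50 dz 18.18 cm; tip_extent 11.0
```

Request:
apply_moves:
  commands:
    - [8.5,0,0,0,0.12]
    - [8.5,0,0,0,0.12]
    - [8.5,0,0,0,0.12]
    - [8.5,0,0,0,0.12]
    - [8.5,0,0,0,0.12]
    - [8.5,0,0,0,0.12]
    - [8.5,0,0,0,0.12]
    - [8.5,0,0,0,0.12]
    - [8.5,0,0,0,0.12]
    - [8.5,0,0,0,0.12]
    - [8.5,0,0,0,0.12]
    - [8.5,0,0,0,0.12]
  squeeze: 30

```text
time_s: 1.1
eef_pos: [125.6, 509.6, 241.9]
ee_rot: [0.0, 0.747, 0.665, -0.0]
force: [0.4, 0.1, -0.5]
grip_width: 0.995
```

Request:
apply_moves:
  commands:
    - [8.5,0,0,0,0.12]
    - [8.5,0,0,0,0.12]
    - [8.5,0,0,0,0]
    - [8.5,-2,2.9,0,0]
    - [8.5,-2,2.9,0,0]
    - [8.5,-2,2.9,0,0]
    - [8.5,-2,2.9,0,0]
    - [8.5,-2,2.9,0,0]
    - [8.5,-2,2.9,0,0]
    - [8.5,-2,2.9,0,0]
    - [8.5,-2,2.9,0,0]
    - [8.5,-2,2.9,0,0]

```text
time_s: 2.1
eef_pos: [309.4, 249.4, 242.3]
ee_rot: [0.0, 0.818, 0.575, 0.0]
force: [0.7, 0.4, -0.8]
grip_width: 0.994
```

```bash
python3 - <<'E'
from h import *
plan(409,104,60,-20)
E
```

```text
t=2.10 at [309.4 249.4 242.3] jaw -19.9 grip 84.9 F [ 0.7  0.4 -0.8] tilt 0.01 R0check [0.34 0.94]
  roll 0.002 rad (-0.1deg yaw); then dx -10.26 dy 14.33 dz 18.23 cm; tip_extent 11.0
```

Request:
apply_moves:
  commands:
    - [8.5,-2,2.9,0,0]
    - [8.5,-2,2.9,0,0]
    - [8.5,-2,2.9,1,0]
    - [8.5,-2,2.9,2,0]
    - [8.5,-2,2.7,3,0]
    - [8.5,-0.3,0,3.5,0]
    - [8.5,0,0,3.5,0]
    - [8.5,0,0,3.2,0]
    - [8.5,0,0,3,0]
    - [8.5,0,0,1.5,0]
    - [8.5,0,0,1.0,0]
    - [8.5,0,0,0.6,0]

```text
time_s: 3.1
eef_pos: [405.7, 107.1, 20.3]
ee_rot: [-0.001, 0.819, 0.574, -0.001]
force: [-0.8, -0.3, 0.3]
grip_width: 0.994
```

```bash
python3 - <<'E'
from h import *
plan(409,104,14,-20)
im=snap('scene','s1'); crop(im,270,150,400,270,5,'pics/s1c.png')
E
```

```text
t=3.10 at [405.7 107.1  20.3] jaw -19.9 grip 84.9 F [-0.8 -0.3  0.3] tilt 0.13 R0check [0.34 0.94]
  roll 0.002 rad (-0.1deg yaw); then dx -0.18 dy 0.41 dz 0.63 cm; tip_extent 11.0
```

View pics/s1c.png

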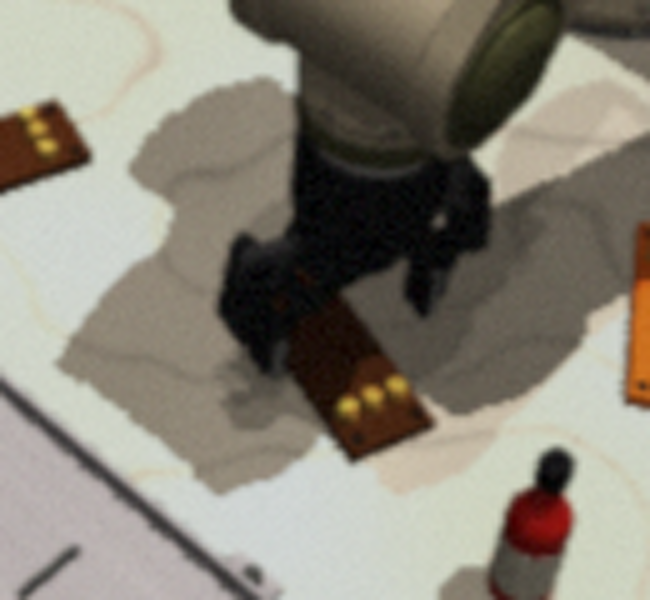

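Fingers straddle board 1. Down and close.

Request:
apply_moves:
  commands:
    - [8.5,-0.2,0.4,0.4,0]
    - [8.5,0,0,0.3,0]
    - [6.5,0,0,0,0]
    - [5.5,0,0,0,0]
    - [4,0,0,0,0]
    - [4,0,0,0,0]
    - [4,0,0,0,0]

```text
time_s: 3.73
eef_pos: [409.7, 103.9, 15.2]
ee_rot: [0.0, 0.82, 0.573, 0.0]
force: [-2.6, -1.1, 8.7]
grip_width: 0.556
```

```bash
python3 - <<'E'
from h import *
plan(409,104,14,-20)
E
```

```text
t=3.73 at [409.7 103.9  15.2] jaw -20.1 grip 47.5 F [-2.6 -1.1  8.7] tilt 0.04 R0check [0.34 0.94]
  roll -0.001 rad (0.1deg yaw); then dx -0.02 dy -0.06 dz 0.12 cm; tip_extent 11.0
```

Request:
apply_moves:
  commands:
    - [4,0,0,-0.5,0]
    - [4,0,0,-1.0,0]
    - [4,0,0,-2,0]
    - [4,0,0,-3,-0.1]
    - [4,0,0,0,-0.12]
    - [4,0,0,0,-0.096]
    - [4,0,0,0,0]
  squeeze: 40

```text
time_s: 4.32
eef_pos: [409.5, 104.0, 80.2]
ee_rot: [0.0, 0.718, 0.696, 0.0]
force: [0.3, -0.4, -1.8]
grip_width: 0.538
```

```bash
python3 - <<'E'
from h import *
print(tray(103))
plan(*tray(103),24,-2)
im=snap('scene','s2'); crop(im,230,120,400,270,4,'pics/s2c.png')
E
```

```text
[612.79464816 131.63725518]
t=4.32 at [409.5 104.   80.2] jaw -1.8 grip 46.0 F [ 0.3 -0.4 -1.8] tilt 0.06 R0check [0.03 1.  ]
  roll 0.003 rad (-0.2deg yaw); then dx 3.47 dy 20.22 dz 5.62 cm; tip_extent 11.0
```

View pics/s2c.png

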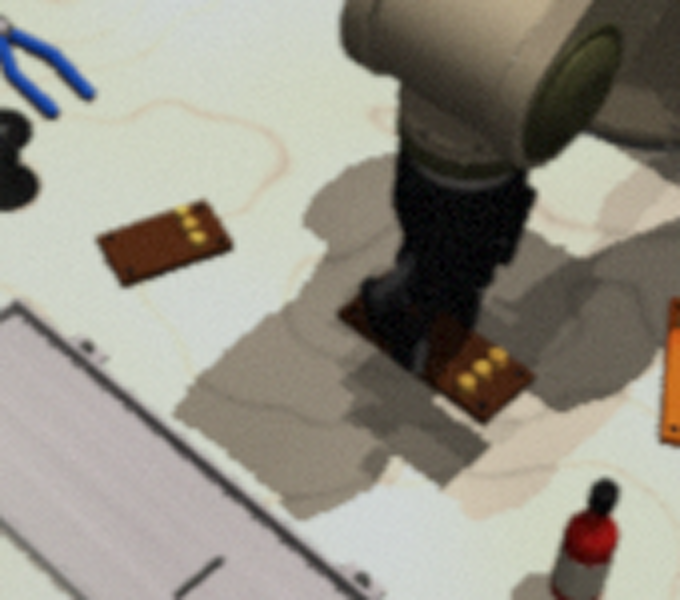

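Request:
apply_moves:
  commands:
    - [4,0.7,3.6,0,0]
    - [4,0.7,3.6,0,0]
    - [4,0.7,3.6,0,0]
    - [4,0.7,3.6,0,0]
    - [4,0.7,3.6,0,0]
    - [4,0,2.2,0,0]
    - [4,0,0,1.5,0]
    - [4,0,0,1.5,0]
    - [4,0,0,1.0,0]
    - [4,0,0,0,0]

```text
time_s: 5.2
eef_pos: [611.0, 131.8, 36.9]
ee_rot: [-0.002, 0.72, 0.694, -0.002]
force: [-0.4, 0.0, -1.8]
grip_width: 0.549
```

```bash
python3 - <<'E'
from h import *
plan(*tray(103),25,-2)
im=snap('scene','s3'); crop(im,200,180,370,330,4,'pics/s3c.png')
im=snap('top','t3'); crop(im,180,130,340,230,5,'pics/t3c.png')
E
```

```text
t=5.20 at [611.  131.8  36.9] jaw -2.1 grip 46.9 F [-0.4  0.  -1.8] tilt 0.29 R0check [0.04 1.  ]
  roll -0.002 rad (0.1deg yaw); then dx -0.01 dy 0.18 dz 1.19 cm; tip_extent 11.0
```

View pics/s3c.png

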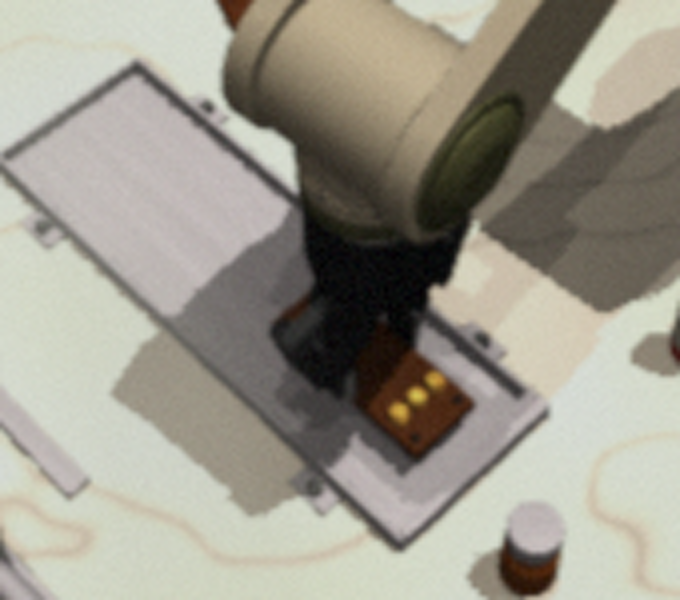

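View pics/t3c.png

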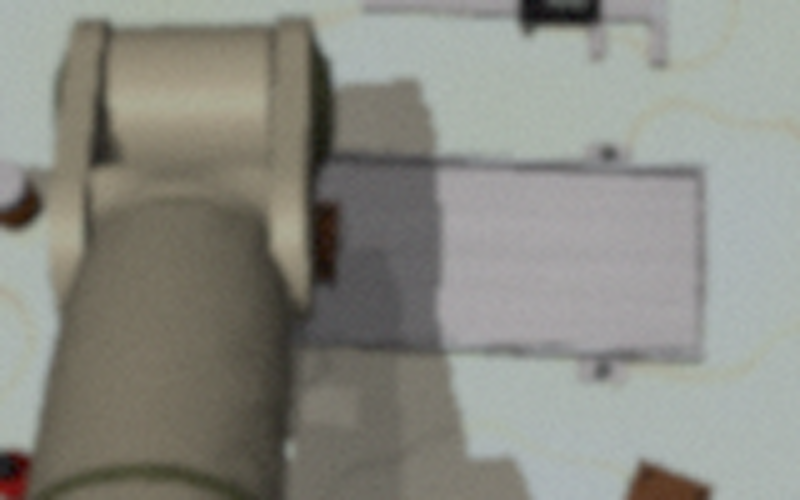

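```bash
python3 - <<'E'
from h import *
for p in((415,455),(472,408)): print(totray(ray('scene',(200+p[0]/4,180+p[1]/4),24)))
E
```

```text
[163.11736605 -22.46451083]
[165.36558666  23.54310563]
```

Request:
apply_moves:
  commands:
    - [4,0,0.1,0.6,0]
    - [4,0,0,0.6,0]
    - [4,0,0,0,0]
    - [5.4,0,0,0,0]
    - [5.6,0,0,0,0]
    - [5.8,0,0,0,0]
    - [5.8,0,0,0,0]

```text
time_s: 5.88
eef_pos: [613.8, 131.8, 28.0]
ee_rot: [0.0, 0.719, 0.695, 0.0]
force: [-0.0, -0.6, -0.2]
grip_width: 0.679
```

```bash
python3 - <<'E'
from h import *
plan(*tray(103),25,-2)
im=snap('scene','s4'); crop(im,200,180,370,330,4,'pics/s4c.png')
E
```

```text
t=5.88 at [613.8 131.8  28. ] jaw -2.0 grip 58.0 F [-0.  -0.6 -0.2] tilt 0.05 R0check [0.04 1.  ]
  roll -0.000 rad (0.0deg yaw); then dx -0.02 dy -0.10 dz 0.30 cm; tip_extent 11.0
```

View pics/s4c.png

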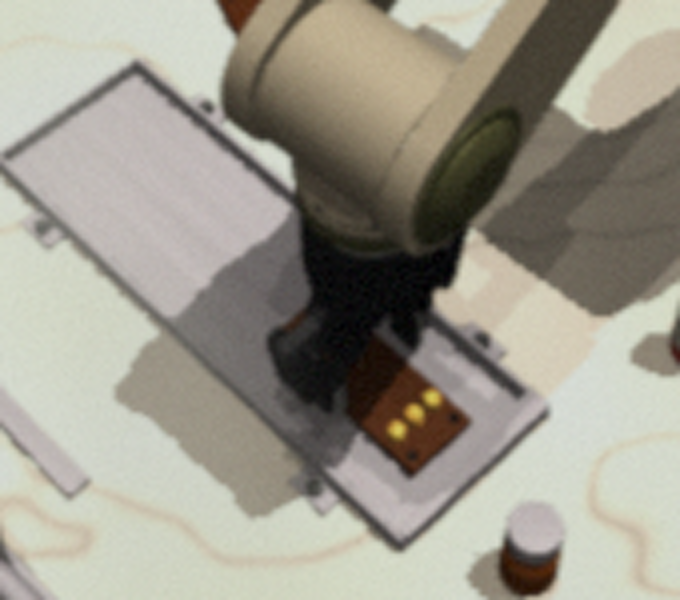

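Request:
apply_moves:
  commands:
    - [5.8,0,-0.1,0.4,0]
    - [5.8,0,0,0.4,0]
    - [5.8,0,0,0,0]
    - [4,0,0,0,0]
    - [4,0,0,0,0]
    - [4,0,0,0,0]
    - [4,0,0,0,0]
    - [4,0.5,0,0,0]
    - [4,0.5,0,0,0]
    - [4,0.5,0,0,0]
    - [4,0.3,0,0,0]
    - [4,0,0,0,0]
  squeeze: 25

```text
time_s: 6.93
eef_pos: [613.1, 150.8, 19.5]
ee_rot: [-0.0, 0.719, 0.695, 0.0]
force: [0.4, 0.1, -0.1]
grip_width: 0.562
```

```bash
python3 - <<'E'
from h import *
plan(*tray(128),20,-2)
im=snap('scene','s5'); crop(im,200,180,370,330,4,'pics/s5c.png')
E
```

```text
t=6.93 at [613.1 150.8  19.5] jaw -1.9 grip 48.0 F [ 0.4  0.1 -0.1] tilt 0.01 R0check [0.03 1.  ]
  roll 0.001 rad (-0.1deg yaw); then dx 0.59 dy 0.04 dz -0.05 cm; tip_extent 11.0
```

View pics/s5c.png

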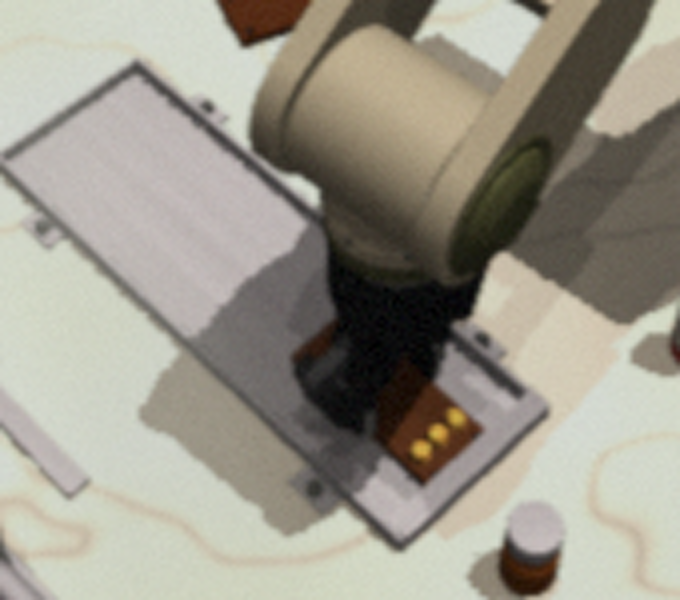

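Request:
apply_moves:
  commands:
    - [4,0.2,0,0,0]
    - [4,0.2,0,0,0]
    - [4,0,0,0,0]

```text
time_s: 7.23
eef_pos: [613.4, 154.1, 19.6]
ee_rot: [-0.0, 0.719, 0.695, 0.0]
force: [-0.1, 0.6, -2.2]
grip_width: 0.565
```

Request:
apply_moves:
  commands:
    - [4,0.15,0,0,0]
    - [4,0,0,0,0]

```text
time_s: 7.4
eef_pos: [613.4, 155.5, 19.5]
ee_rot: [-0.0, 0.719, 0.695, 0.0]
force: [0.2, 0.1, -1.2]
grip_width: 0.565
```

Request:
apply_moves:
  commands:
    - [4,0.15,0,0,0]
    - [4,0,0,0,0]

```text
time_s: 7.57
eef_pos: [613.4, 156.5, 19.5]
ee_rot: [0.0, 0.719, 0.695, -0.0]
force: [-0.7, -3.0, -1.4]
grip_width: 0.567
```

Request:
apply_moves:
  commands:
    - [4,0.15,0,0,0]
    - [4,0,0,0,0]

```text
time_s: 7.73
eef_pos: [613.4, 156.7, 19.4]
ee_rot: [0.001, 0.719, 0.695, -0.001]
force: [-1.7, -10.3, -1.1]
grip_width: 0.565
```

Request:
apply_moves:
  commands:
    - [4,-0.15,0,0,0]
    - [5.4,0,0,0,0]
    - [5.8,0,0,0,0]
    - [6,0,0,0,0]
    - [6,0,0,0,0]
    - [6,0,0,-1,0]
    - [6,0,0,-2,0]
    - [6,0,0,-3,0]
    - [6,-3,0,-3,0]
    - [6,-3,0,-3,0]
    - [6,-3,0,0,0]
    - [8.5,-3,0,0,0]

```text
time_s: 8.73
eef_pos: [610.0, 36.9, 141.6]
ee_rot: [0.002, 0.719, 0.695, 0.002]
force: [-0.6, -0.2, -1.2]
grip_width: 0.829
```

```bash
python3 - <<'E'
from h import *
plan(563.5,406.7,150,27.7)
im=snap('scene','s6'); crop(im,200,180,370,330,4,'pics/s6c.png')
im=snap('top','t6'); crop(im,180,130,340,230,5,'pics/t6c.png')
E
```

```text
t=8.73 at [610.   36.9 141.6] jaw -2.0 grip 70.8 F [-0.6 -0.2 -1.2] tilt 0.28 R0check [0.03 1.  ]
  roll -0.518 rad (29.7deg yaw); then dx 34.90 dy 13.08 dz -0.84 cm; tip_extent 11.0
```

View pics/s6c.png

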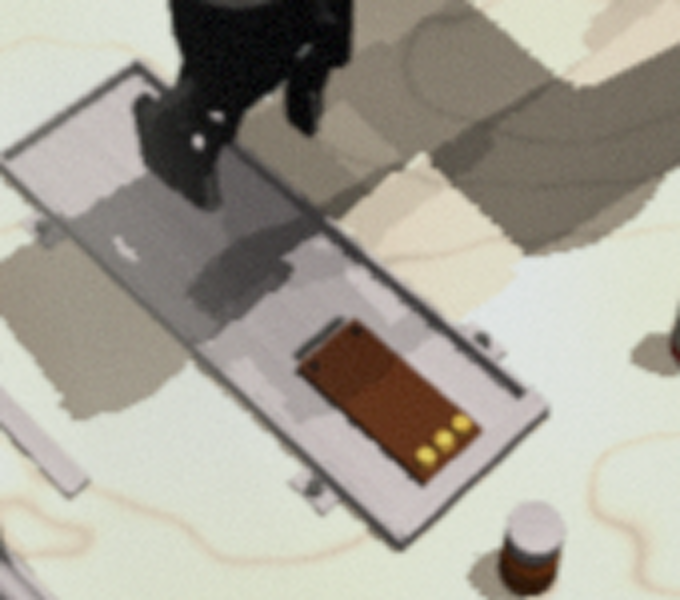

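View pics/t6c.png

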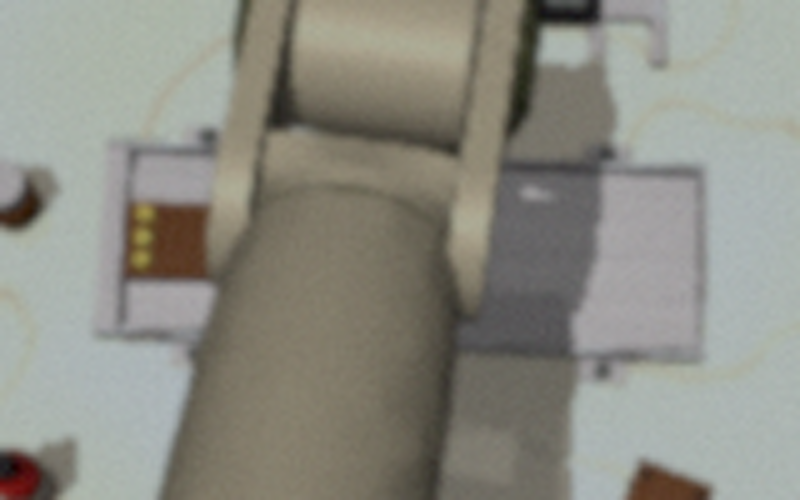

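```bash
python3 - <<'E'
from h import *
for z in(10,15):
  for p in((297,362),(350,319)): print(z,totray(ray('scene',(200+p[0]/4,180+p[1]/4),z)))
for p in((296,356),(341,318)): print('bar',totray(ray('scene',(200+p[0]/4,180+p[1]/4),7)))
for p in((427,456),(444,439),(461,423)): print('brass',totray(ray('scene',(200+p[0]/4,180+p[1]/4),17)))
E
```

```text
10 [ 64.30661471 -23.5635064 ]
10 [65.12964437 21.15945063]
15 [ 66.51062391 -25.47747083]
15 [67.32904949 18.99530329]
bar [ 59.47825353 -19.94668918]
bar [59.34680114 18.94682506]
brass [166.10720873 -15.19157597]
brass [ 1.65468844e+02 -1.16758798e-01]
brass [165.27300209  14.68476835]
```

Request:
apply_moves:
  commands:
    - [8.5,0,0,-1,-0.103]
    - [8.5,0,0,0,-0.103]
    - [8.5,0,0,0,-0.103]
    - [8.5,0,0,0,-0.103]
    - [8.5,0,0,0,-0.103]
    - [8.5,3.5,1.3,0,0]
    - [8.5,3.5,1.3,0,0]
    - [8.5,3.5,1.3,0,0]
    - [8.5,3.5,1.3,0,0]
    - [8.5,3.5,1.3,0,0]
    - [8.5,3.5,1.3,0,0]
    - [8.5,3.5,1.3,0,0]

```text
time_s: 9.83
eef_pos: [575.9, 300.0, 149.1]
ee_rot: [0.0, 0.518, 0.855, 0.0]
force: [0.3, -0.5, 1.0]
grip_width: 0.996
```

Request:
apply_moves:
  commands:
    - [8.5,3.5,1.3,0,0]
    - [8.5,3.5,1.3,0,0]
    - [8.5,3.5,1.3,0,0]
    - [8.5,0,0,0,0]

```text
time_s: 10.17
eef_pos: [559.9, 415.3, 148.5]
ee_rot: [-0.001, 0.516, 0.857, 0.001]
force: [-0.8, 0.2, -0.3]
grip_width: 1.0
```

```bash
python3 - <<'E'
from h import *
plan(563.5,406.7,16.5,27.4)
E
```

```text
t=10.17 at [559.9 415.3 148.5] jaw 27.9 grip 85.4 F [-0.8  0.2 -0.3] tilt 0.12 R0check [-0.47  0.88]
  roll 0.008 rad (-0.5deg yaw); then dx -0.93 dy -0.08 dz 13.20 cm; tip_extent 11.0
```

Request:
apply_moves:
  commands:
    - [8.5,-0.9,0,3,0.008]
    - [8.5,0,0,3.5,0]
    - [8.5,0,0,3.0,0]
    - [8.5,0,0,2.0,0]
    - [8.5,0,0,1.2,0]
    - [8.5,0,0,0,0]

```text
time_s: 10.67
eef_pos: [565.8, 400.3, 19.1]
ee_rot: [-0.001, 0.522, 0.853, -0.002]
force: [0.1, 0.1, -0.2]
grip_width: 0.995
```

```bash
python3 - <<'E'
from h import *
plan(563.5,406.7,16.5,27.4)
im=snap('scene','s7'); crop(im,330,270,490,390,5,'pics/s7c.png')
E
```

```text
t=10.67 at [565.8 400.3  19.1] jaw 27.1 grip 85.0 F [ 0.1  0.1 -0.2] tilt 0.25 R0check [-0.45  0.89]
  roll -0.006 rad (0.3deg yaw); then dx 0.67 dy 0.09 dz 0.26 cm; tip_extent 11.0
```

View pics/s7c.png

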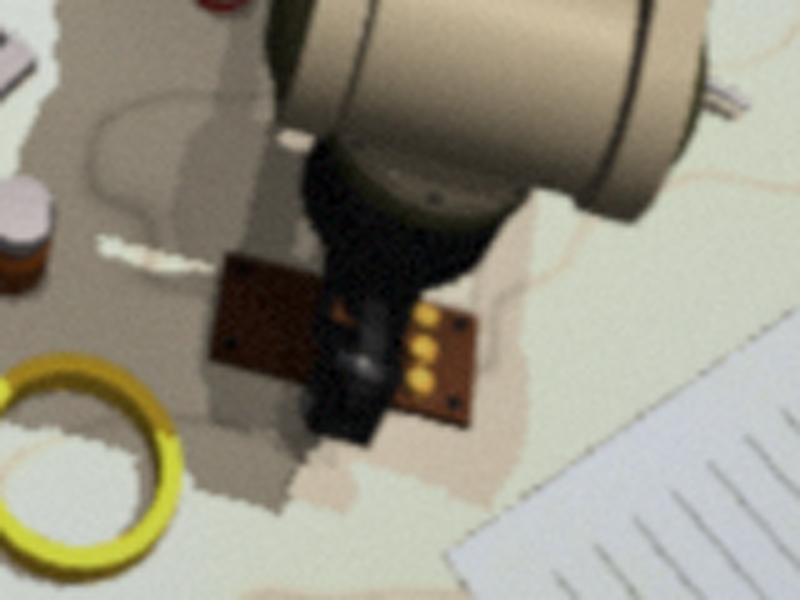

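Request:
apply_moves:
  commands:
    - [8.5,0,0,0.2,0]
    - [8.5,0,0,0,0]
    - [6.5,0,0,0,0]
    - [5.5,0,0,0,0]
    - [4,0,0,0,0]
    - [4,0,0,0,0]
    - [4,0,0,0,0]
  squeeze: 35

```text
time_s: 11.3
eef_pos: [567.2, 400.5, 19.7]
ee_rot: [0.0, 0.522, 0.853, 0.0]
force: [0.2, 1.0, -1.2]
grip_width: 0.463
```

```bash
python3 - <<'E'
from h import *
plan(563.5,406.7,16.5,27.4)
E
```

```text
t=11.30 at [567.2 400.5  19.7] jaw 27.0 grip 39.6 F [ 0.2  1.  -1.2] tilt 0.01 R0check [-0.45  0.89]
  roll -0.006 rad (0.4deg yaw); then dx 0.72 dy -0.04 dz 0.32 cm; tip_extent 11.0
```

```bash
python3 - <<'E'
from h import *
im=snap('scene','s8'); crop(im,330,270,490,390,5,'pics/s8c.png'); print(ctrl.sense()['grip_width'])
E
```

```text
0.46973797479605334
```

View pics/s8c.png

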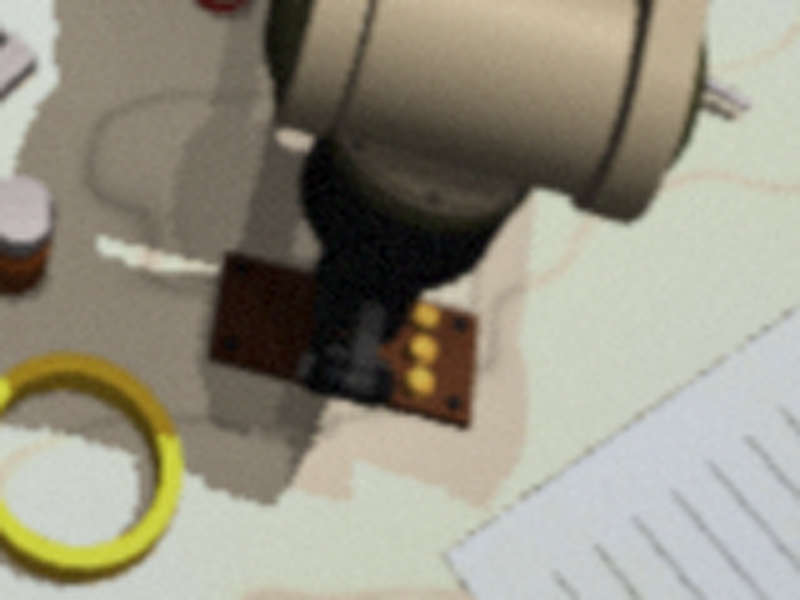

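Request:
apply_moves:
  commands:
    - [6,0,0,0,0]
    - [8,0,0,0,0]
    - [8,0.7,0,0.2,0]
    - [8,0,0,0.15,0]
    - [8,0,0,0,0]
    - [5.5,0,0,0,0]
    - [4,0,0,0,0]
    - [4,0,0,0,0]
    - [4,0,0,0,0]
    - [4,0,0,0,0]
  squeeze: 30

```text
time_s: 12.18
eef_pos: [564.7, 407.0, 17.6]
ee_rot: [0.001, 0.522, 0.853, 0.001]
force: [-1.4, -0.6, 8.3]
grip_width: 0.472
```

```bash
python3 - <<'E'
from h import *
plan(563.5,406.7,16.5,27.4)
E
```

```text
t=12.18 at [564.7 407.   17.6] jaw 27.0 grip 40.3 F [-1.4 -0.6  8.3] tilt 0.14 R0check [-0.45  0.89]
  roll -0.006 rad (0.4deg yaw); then dx 0.03 dy -0.12 dz 0.11 cm; tip_extent 11.0
```

Request:
apply_moves:
  commands:
    - [4,0,0,-0.5,0]
    - [4,0,0,-1,0]
    - [4,0,0,-1.5,0]
    - [4,0,0,0,0]

```text
time_s: 12.52
eef_pos: [565.3, 407.4, 49.6]
ee_rot: [0.001, 0.522, 0.853, 0.002]
force: [-1.2, -0.9, 1.0]
grip_width: 0.468
```

```bash
python3 - <<'E'
from h import *
plan(563.5,406.7,16.5,27.4)
im=snap('scene','s9'); crop(im,330,270,490,390,5,'pics/s9c.png')
E
```

```text
t=12.52 at [565.3 407.4  49.6] jaw 27.0 grip 40.0 F [-1.2 -0.9  1. ] tilt 0.30 R0check [-0.45  0.89]
  roll -0.006 rad (0.4deg yaw); then dx 0.02 dy -0.19 dz 3.31 cm; tip_extent 11.0
```

View pics/s9c.png

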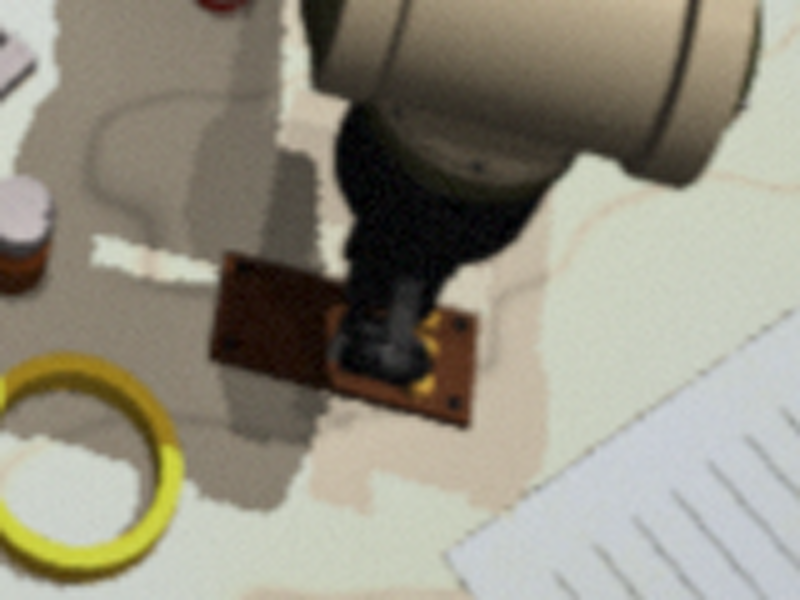

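Request:
apply_moves:
  commands:
    - [6.5,0,0,0,0]
    - [8,0,0,0,0]
    - [8,0,-0.1,1.0,0]
    - [8,0,0,1,0]
    - [8,0,0,1.0,0]
    - [8,0,0,0.5,0]
    - [8,0,0,0.3,0]
    - [8,0,0,0,0]
    - [6.5,0,0,0,0]

```text
time_s: 13.32
eef_pos: [563.2, 406.3, 8.0]
ee_rot: [0.0, 0.522, 0.853, 0.0]
force: [0.3, 0.4, -0.1]
grip_width: 0.818
```

Request:
apply_moves:
  commands:
    - [5.5,0,0,0,0]
    - [4.6,0,0,0,0]
    - [4.6,0,0,0,0]
    - [4.6,0,0,0,0]
    - [4.6,0,0,0,0]

```text
time_s: 13.73
eef_pos: [563.5, 406.5, 8.8]
ee_rot: [0.0, 0.522, 0.853, 0.001]
force: [-0.6, 0.0, 4.4]
grip_width: 0.568
```

Request:
apply_moves:
  commands:
    - [4.4,0,0,-0.5,0]
    - [4.4,0,0,-1,0]
    - [4.4,0,0,-2,0]
    - [4.4,0,0,-3,0.1]
    - [4.4,0,0,-3,0.1]
    - [4.4,0,0,0,0.1]
    - [4.4,0,0,0,0.1]
    - [4.4,0,0,0,0.1]
    - [4.4,0,0,0,0]
  squeeze: 40

```text
time_s: 14.48
eef_pos: [562.9, 406.2, 103.5]
ee_rot: [-0.0, 0.718, 0.696, -0.0]
force: [-0.7, -0.2, -1.3]
grip_width: 0.572
```

```bash
python3 - <<'E'
from h import *
print(tray(40))
plan(*tray(40),23,-2)
im=snap('scene','s10'); crop(im,320,240,480,360,5,'pics/s10c.png')
E
```

```text
[610.59597987  68.67563308]
t=14.48 at [562.9 406.2 103.5] jaw -1.8 grip 48.8 F [-0.7 -0.2 -1.3] tilt 0.02 R0check [0.03 1.  ]
  roll 0.003 rad (-0.2deg yaw); then dx -33.56 dy 5.95 dz 8.05 cm; tip_extent 11.0
```

View pics/s10c.png

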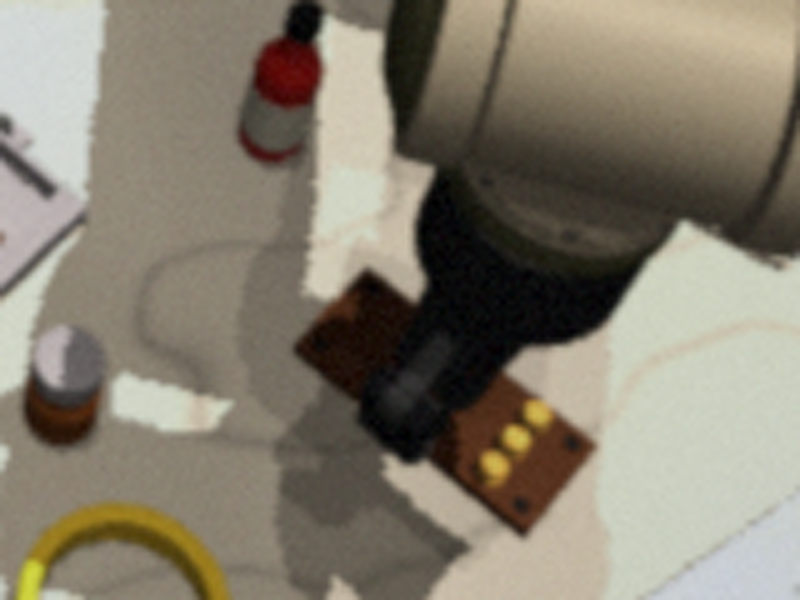

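Request:
apply_moves:
  commands:
    - [4.4,-3.5,0.6,0,0]
    - [4.4,-3.5,0.6,0,0]
    - [4.4,-3.5,0.6,0,0]
    - [4.4,-3.5,0.6,0,0]
    - [4.4,-3.5,0.6,0,0]
    - [4.4,-3.5,0.6,0,0]
    - [4.4,-3.5,0.6,0,0]
    - [4.4,-3.5,0.6,0,0]
    - [4.4,-3.5,0.6,0,0]
    - [4.4,-2,0.55,2,0]
    - [4.4,0,0,2.5,0]
    - [4.4,0,0,1.5,0]

```text
time_s: 15.53
eef_pos: [612.6, 68.1, 41.2]
ee_rot: [-0.001, 0.717, 0.698, -0.001]
force: [-0.4, 0.4, -1.2]
grip_width: 0.57
```

Request:
apply_moves:
  commands:
    - [4.4,0,0,0.5,0]
    - [4.4,0,0,0,0]
    - [4.4,0,0,0,0]

```text
time_s: 15.78
eef_pos: [613.6, 70.0, 38.9]
ee_rot: [0.0, 0.716, 0.698, 0.0]
force: [-0.4, 0.2, -0.5]
grip_width: 0.568
```

```bash
python3 - <<'E'
from h import *
plan(*tray(40),22,-2)
im=snap('scene','s11'); crop(im,200,180,370,330,4,'pics/s11c.png')
E
```

```text
t=15.78 at [613.6  70.   38.9] jaw -1.5 grip 48.5 F [-0.4  0.2 -0.5] tilt 0.06 R0check [0.03 1.  ]
  roll 0.009 rad (-0.5deg yaw); then dx -0.14 dy -0.29 dz 1.69 cm; tip_extent 11.0
```

View pics/s11c.png

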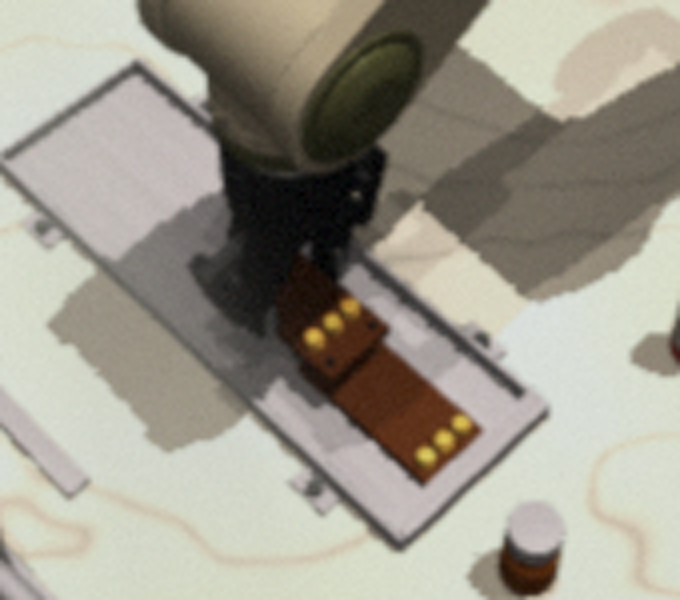

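Request:
apply_moves:
  commands:
    - [4.4,-0.15,-0.3,0.6,0.009]
    - [4.4,0,0,0.6,0]
    - [4.4,0,0,0.5,0]
    - [4.4,0,0,0,0]
    - [4.4,0,0,0,0]

```text
time_s: 16.25
eef_pos: [610.0, 68.3, 20.7]
ee_rot: [-0.0, 0.72, 0.694, -0.0]
force: [0.1, 0.3, -1.4]
grip_width: 0.569
```

```bash
python3 - <<'E'
from h import *
plan(*tray(40),20,-2)
E
```

```text
t=16.25 at [610.   68.3  20.7] jaw -2.1 grip 48.6 F [ 0.1  0.3 -1.4] tilt 0.03 R0check [0.04 1.  ]
  roll -0.002 rad (0.1deg yaw); then dx 0.04 dy 0.06 dz 0.07 cm; tip_extent 11.0
```

Request:
apply_moves:
  commands:
    - [5.2,0,0,0,0]
    - [5.4,0,0,0,0]
    - [5.8,0,0,0,0]
    - [6.2,0,0,0,0]
    - [6.2,0,0,0,0]
    - [6.2,0,0,-1,0]
    - [6.2,0,0,-2,0]
    - [6.2,0,0,-3,0]
    - [8.5,-3,0,-3,0]
    - [8.5,-3.5,0,-2,0]
    - [8.5,-3.5,0,0,0]
    - [8.5,-3.5,0,0,0]

```text
time_s: 17.25
eef_pos: [605.6, -67.6, 133.0]
ee_rot: [0.002, 0.72, 0.694, 0.001]
force: [0.0, 0.2, -0.8]
grip_width: 0.994
```

```bash
python3 - <<'E'
from h import *
plan(531.2,-409.8,110,-41)
im=snap('scene','s12'); crop(im,200,180,370,330,4,'pics/s12c.png')
E
```

```text
t=17.25 at [605.6 -67.6 133. ] jaw -2.1 grip 84.9 F [ 0.   0.2 -0.8] tilt 0.22 R0check [0.04 1.  ]
  roll 0.679 rad (-38.9deg yaw); then dx -30.71 dy 16.84 dz 2.30 cm; tip_extent 11.0
```

View pics/s12c.png

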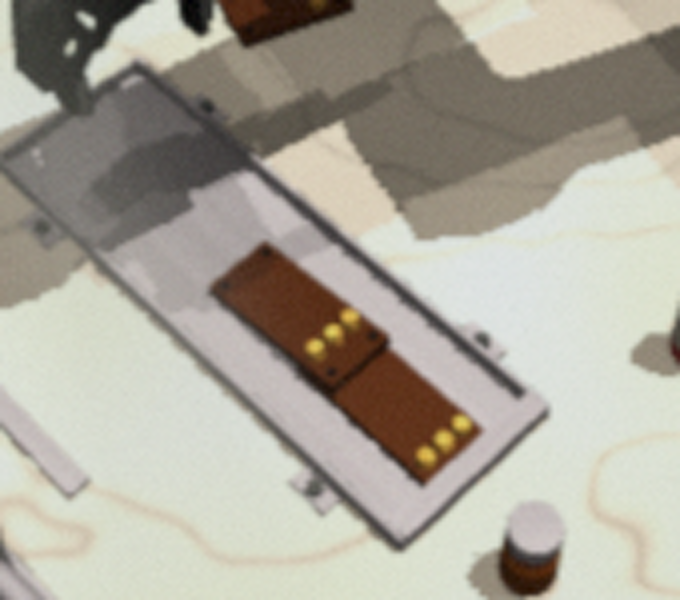

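```bash
python3 - <<'E'
from h import *
g=lambda p,z:np.round(totray(ray('scene',(200+p[0]/4,180+p[1]/4),z)),1)
print('tail b2 top edge z10',g((211,290),10),g((264,242),10))
print('head b2 lower edge',g((331,390),11.5),g((386,347),12.5))
print('head b2 top edge',g((331,378),20.5),g((386,336),20.5))
print('brass2',g((316,346),26),g((349,316),26),'brass1',g((427,456),17),g((461,423),17))
E
```

```text
tail b2 top edge z10 [-11.6 -26.6] [-15.1  22.2]
head b2 lower edge [ 93.4 -22.8] [96.  21.8]
head b2 top edge [ 91.2 -20.5] [93.8 23.8]
brass2 [ 71.4 -13.8] [70.2 15.3] brass1 [166.1 -15.2] [165.3  14.7]
```

Request:
apply_moves:
  commands:
    - [8.5,0,0,0,0.113]
    - [8.5,0,0,0,0.113]
    - [8.5,0,0,0,0.113]
    - [8.5,0,0,0,0.113]
    - [8.5,0,0,0,0.113]
    - [8.5,0,0,0,0.113]
    - [8.5,-3.4,1.9,0,0]
    - [8.5,-3.4,1.9,0,0]
    - [8.5,-3.4,1.9,0,0]
    - [8.5,-3.4,1.9,0,0]
    - [8.5,-3.4,1.9,0,0]
    - [8.5,-3.4,1.9,0,0]

```text
time_s: 18.3
eef_pos: [556.9, -296.5, 131.3]
ee_rot: [0.0, 0.91, 0.415, 0.0]
force: [0.5, 0.4, 0.2]
grip_width: 0.997
```

Request:
apply_moves:
  commands:
    - [8.5,-3.4,1.9,0,0]
    - [8.5,-3.4,1.9,0,0]
    - [8.5,-2.5,1.6,0,0]
    - [8.5,0,0,2,0]
    - [8.5,0,0,2,0]
    - [8.5,0,0,2,0]
    - [8.5,0,0,0,0]
    - [8.5,0,0,0,0]

```text
time_s: 18.97
eef_pos: [537.2, -400.2, 70.6]
ee_rot: [-0.001, 0.91, 0.415, -0.0]
force: [0.8, 0.1, 1.1]
grip_width: 0.996
```

```bash
python3 - <<'E'
from h import *
plan(531.2,-409.8,9.5,-41)
im=snap('scene','s13'); crop(im,120,100,270,220,5,'pics/s13c.png')
E
```

```text
t=18.97 at [ 537.2 -400.2   70.6] jaw -41.0 grip 85.0 F [0.8 0.1 1.1] tilt 0.07 R0check [0.66 0.76]
  roll 0.001 rad (-0.0deg yaw); then dx -1.12 dy 0.18 dz 6.11 cm; tip_extent 11.0
```

View pics/s13c.png

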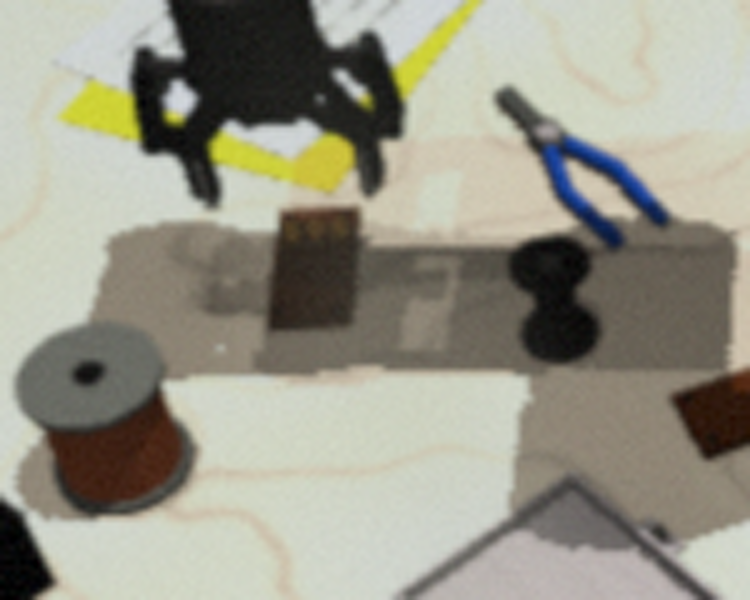

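Request:
apply_moves:
  commands:
    - [8.5,-1.1,0.2,2,0]
    - [8.5,0,0,2,0]
    - [8.5,0,0,1.2,0]
    - [8.5,0,0,0.5,0]
    - [8,0,0,0.3,0]
    - [6.5,0,0,0,0]
    - [5.5,0,0,0,0]
    - [4.4,0,0,0,0]
    - [4.4,0,0,0,0]
    - [4.4,0,0,0,0]
    - [4.4,0,0,0,0]
  squeeze: 40

```text
time_s: 19.93
eef_pos: [532.2, -410.6, 12.1]
ee_rot: [0.001, 0.91, 0.415, 0.0]
force: [-0.2, 1.7, 6.7]
grip_width: 0.563
```

```bash
python3 - <<'E'
from h import *
plan(531.2,-409.8,9.5,-41)
E
```

```text
t=19.93 at [ 532.2 -410.6   12.1] jaw -41.0 grip 48.1 F [-0.2  1.7  6.7] tilt 0.15 R0check [0.66 0.76]
  roll 0.001 rad (-0.0deg yaw); then dx -0.01 dy -0.13 dz 0.26 cm; tip_extent 11.0
```

Request:
apply_moves:
  commands:
    - [4.4,0,0,-0.5,0]
    - [4.4,0,0,-1,0]
    - [4.4,0,0,-2,0.116]
    - [4.4,0,0,-3,0.116]
    - [4.4,0,0,-3,0.116]
    - [4.4,0,0,0,0.116]
    - [4.4,0,0,0,0.116]
    - [4.4,0,0,0,0.116]
    - [4.4,0,0,0,0.116]
    - [4.4,0,0,0,0.116]
    - [4.4,0,0,0,0.116]
    - [4.4,0,0,0,0.116]

```text
time_s: 20.93
eef_pos: [531.6, -410.1, 106.3]
ee_rot: [0.0, 0.988, -0.154, 0.0]
force: [0.4, -0.2, -0.0]
grip_width: 0.57
```

Request:
apply_moves:
  commands:
    - [4.4,0,0,0,0.116]
    - [4.4,0,0,0,0.116]
    - [4.4,0,0,0,0.116]
    - [4.4,0,0,0,0.116]
    - [4.4,0,0,0,0.116]
    - [4.4,0,0,0,0]

```text
time_s: 21.43
eef_pos: [531.6, -410.1, 106.2]
ee_rot: [0.0, 0.903, -0.43, 0.0]
force: [0.3, 0.8, 0.2]
grip_width: 0.562
```

```bash
python3 - <<'E'
from h import *
plan(440,20,14,-141)
print(ctrl.sense()['joints'])
im=snap('scene','s14'); crop(im,120,60,270,180,5,'pics/s14c.png')
E
```

```text
t=21.43 at [ 531.6 -410.1  106.2] jaw -140.9 grip 48.0 F [0.3 0.8 0.2] tilt 0.03 R0check [ 0.63 -0.78]
  roll 0.002 rad (-0.1deg yaw); then dx -39.19 dy -19.95 dz 9.22 cm; tip_extent 11.0
[-8.31211367e-01  7.53121717e-01  1.16223697e+00 -3.94756692e-05
  1.22571153e+00  1.62788365e+00]
```

View pics/s14c.png

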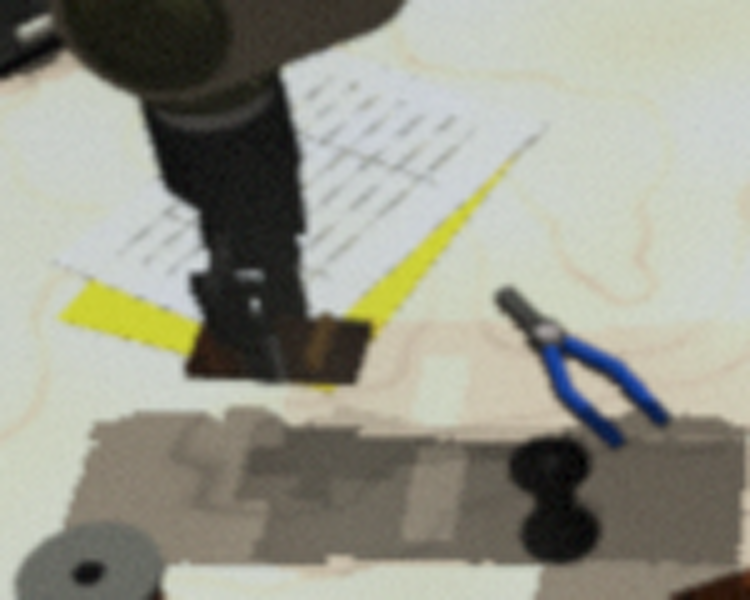

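Request:
apply_moves:
  commands:
    - [4.4,-3.2,-1.6,0,0]
    - [4.4,-3.2,-1.6,0,0]
    - [4.4,-3.2,-1.6,0,0]
    - [4.4,-3.2,-1.6,0,0]
    - [4.4,-3.2,-1.6,0,0]
    - [4.4,-3.2,-1.6,0,0]
    - [4.4,-3.2,-1.6,0,0]
    - [4.4,-3.2,-1.6,0,0]
    - [4.4,-3.2,-1.6,0,0]
    - [4.4,-3.2,-1.6,0,0]
    - [4.4,-3.2,-1.6,0,0]
    - [4.4,-3.2,-1.6,0,0]

```text
time_s: 22.48
eef_pos: [436.1, 10.0, 106.0]
ee_rot: [-0.0, 0.905, -0.426, 0.0]
force: [0.7, -0.2, -0.4]
grip_width: 0.566
```

Request:
apply_moves:
  commands:
    - [4.4,-0.8,-0.7,2,0]
    - [4.4,0,0,3,0]
    - [4.4,0,0,2,0]
    - [4.4,0,0,1,0]
    - [4.4,0,0,0.8,0]
    - [4.4,0,0,0,0]
    - [4.4,0,0,0,0]

```text
time_s: 23.07
eef_pos: [437.3, 19.1, 17.9]
ee_rot: [-0.0, 0.904, -0.427, 0.0]
force: [-0.1, -0.4, -0.0]
grip_width: 0.565
```

```bash
python3 - <<'E'
from h import *
plan(440,20,13,-141)
im=snap('scene','s15'); crop(im,240,120,390,240,5,'pics/s15c.png')
E
```

```text
t=23.07 at [437.3  19.1  17.9] jaw -140.6 grip 48.3 F [-0.1 -0.4 -0. ] tilt 0.03 R0check [ 0.64 -0.77]
  roll 0.007 rad (-0.4deg yaw); then dx 0.10 dy -0.27 dz 0.49 cm; tip_extent 11.0
```

View pics/s15c.png

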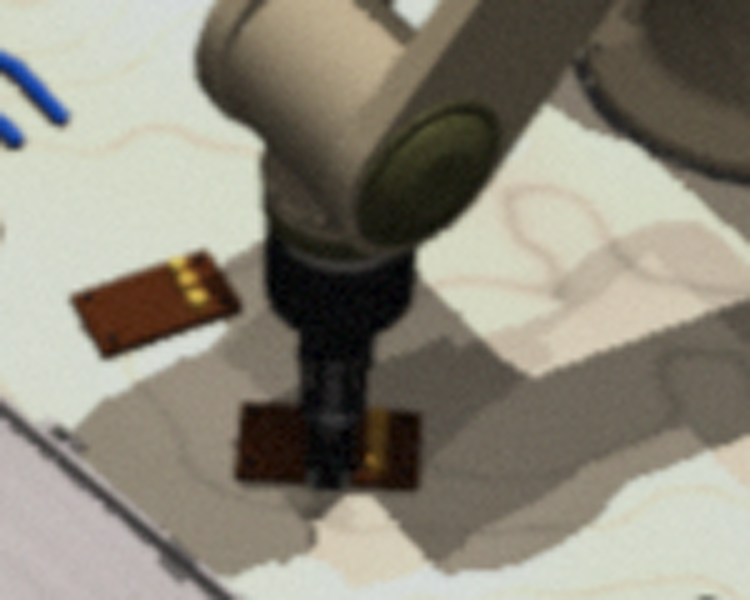

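Request:
apply_moves:
  commands:
    - [4.4,0,0,0.4,0]
    - [4.4,0,0,0.1,0]
    - [5.5,0,0,0,0]
    - [7,0,0,0,0]
    - [8.5,0,0,0,0]
    - [8.5,0,0,-1.5,0]
    - [8.5,0,0,-2.5,0]
    - [8.5,0,0,-1,-0.12]
    - [8.5,0,0,0,-0.12]
    - [8.5,0,0,0,-0.12]
    - [8.5,0,0,0,-0.12]
    - [8.5,0,0,0,-0.12]

```text
time_s: 24.12
eef_pos: [437.1, 19.2, 62.7]
ee_rot: [0.0, 0.99, -0.139, 0.0]
force: [-0.5, 0.3, -0.5]
grip_width: 0.999
```

Request:
apply_moves:
  commands:
    - [8.5,0,0,0,-0.12]
    - [8.5,0,0,0,-0.12]
    - [8.5,0,0,0,-0.12]
    - [8.5,0,0,0,-0.12]
    - [8.5,0,0,0,-0.12]
    - [8.5,0,0,0,-0.12]
    - [8.5,0,0,0,-0.12]
    - [8.5,0,0,0,-0.12]
    - [8.5,0,0,0,-0.12]
    - [8.5,0,0,0,-0.12]
    - [8.5,0,0,0,-0.12]
    - [8.5,0,0,0,-0.12]

```text
time_s: 25.12
eef_pos: [437.0, 19.2, 62.6]
ee_rot: [0.0, 0.836, 0.549, 0.0]
force: [0.5, 0.1, 0.1]
grip_width: 0.994
```

Request:
apply_moves:
  commands:
    - [8.5,0,0,0,-0.12]
    - [8.5,0,0,0,-0.12]
    - [8.5,0,0,0,-0.12]
    - [8.5,0,0,0,-0.12]
    - [8.5,0,0,0,-0.12]
    - [8.5,0,0,0,-0.12]
    - [8.5,0,0,0,-0.12]
    - [8.5,0,0,0,-0.12]
    - [8.5,0,0,0,-0.12]
    - [8.5,0,0,0,-0.02]
    - [8.5,0,0,0,0]

```text
time_s: 26.03
eef_pos: [437.0, 19.2, 62.5]
ee_rot: [0.0, 0.429, 0.903, 0.0]
force: [-0.5, -0.3, -0.6]
grip_width: 0.995
```

```bash
python3 - <<'E'
from h import *
plan(437.3,19.1,10,39.4)
im=snap('scene','s16'); crop(im,240,120,390,240,5,'pics/s16c.png')
E
```

```text
t=26.03 at [437.   19.2  62.5] jaw 39.1 grip 85.0 F [-0.5 -0.3 -0.6] tilt 0.01 R0check [-0.63  0.78]
  roll -0.005 rad (0.3deg yaw); then dx -0.03 dy 0.01 dz 5.25 cm; tip_extent 11.0
```

View pics/s16c.png

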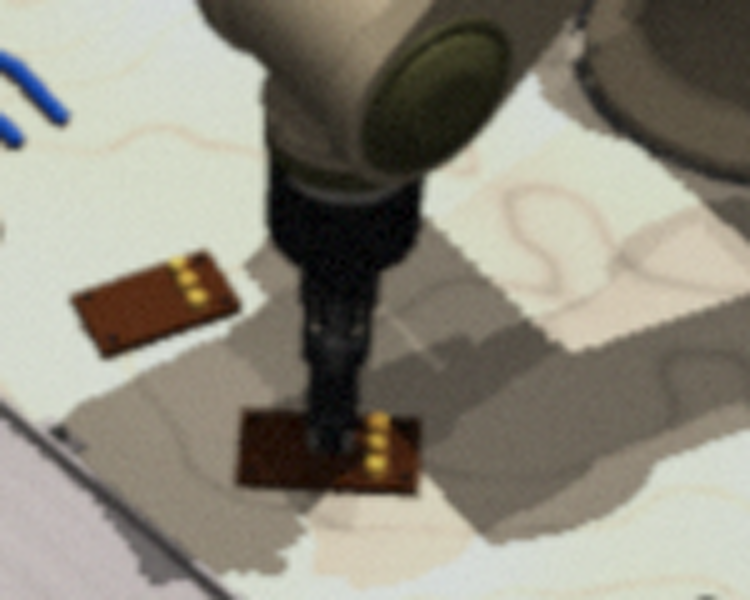

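Straight down, regrip.

Request:
apply_moves:
  commands:
    - [8.5,0,0,2,0]
    - [8.5,0,0,1.7,0]
    - [8.5,0,0,1,0]
    - [8,0,0,0.5,0]
    - [6.5,0,0,0,0]
    - [5.5,0,0,0,0]
    - [4.4,0,0,0,0]
    - [4.4,0,0,0,0]
    - [4.4,0,0,0,0]
    - [4.4,0,0,0,0]

```text
time_s: 26.92
eef_pos: [437.4, 19.2, 11.3]
ee_rot: [0.001, 0.429, 0.903, 0.0]
force: [-1.8, 0.3, 7.5]
grip_width: 0.569
```

Request:
apply_moves:
  commands:
    - [4.4,0,0,-0.5,0]
    - [4.4,0,0,-1,0]
    - [4.4,0,0,-2,0.12]
    - [4.4,0,0,-3,0.12]
    - [4.4,0,0,-2,0.12]
    - [4.4,0,0,0,0.12]
    - [4.4,0,0,0,0.12]
    - [4.4,0,0,0,0.117]
    - [4.4,0,0,0,0]

```text
time_s: 27.67
eef_pos: [437.1, 19.3, 96.1]
ee_rot: [0.0, 0.72, 0.694, 0.0]
force: [-0.5, -0.1, -0.3]
grip_width: 0.565
```

```bash
python3 - <<'E'
from h import *
print(tray(-38))
plan(*tray(-38),30,-2)
im=snap('scene','s17'); crop(im,240,100,390,220,5,'pics/s17c.png')
E
```

```text
[607.87381913  -9.27685143]
t=27.67 at [437.1  19.3  96.1] jaw -2.1 grip 48.3 F [-0.5 -0.1 -0.3] tilt 0.06 R0check [0.04 1.  ]
  roll -0.001 rad (0.1deg yaw); then dx -2.26 dy 17.17 dz 6.61 cm; tip_extent 11.0
```

View pics/s17c.png

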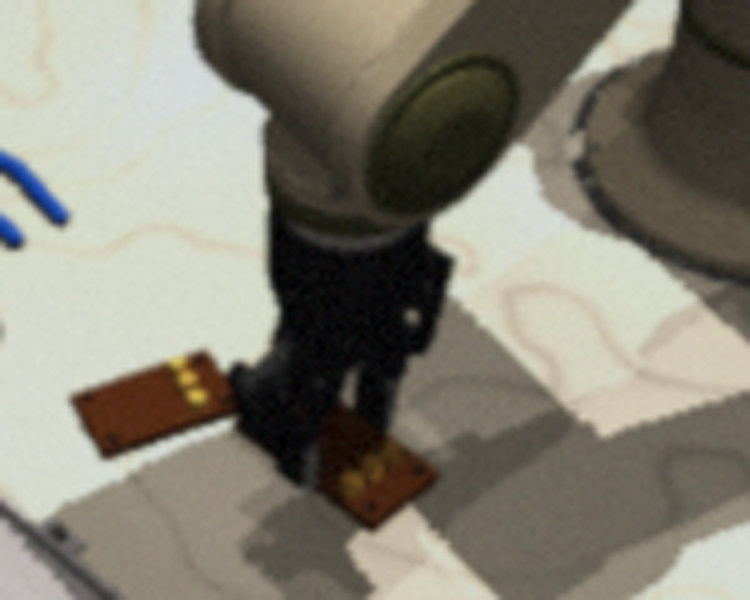

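Request:
apply_moves:
  commands:
    - [4.4,-0.45,3.45,0,0]
    - [4.4,-0.45,3.45,0,0]
    - [4.4,-0.45,3.45,0,0]
    - [4.4,-0.45,3.45,0,0]
    - [4.4,-0.45,3.2,0,0]
    - [4.4,0,0,2,0]
    - [4.4,0,0,2,0]
    - [4.4,0,0,1.5,0]
    - [4.4,0,0,0,0]
    - [4.4,0,0,0,0]
    - [4.4,0,0,0,0]

```text
time_s: 28.63
eef_pos: [606.8, -8.8, 41.7]
ee_rot: [0.001, 0.718, 0.696, 0.0]
force: [0.8, 0.2, 0.2]
grip_width: 0.564
```

```bash
python3 - <<'E'
from h import *
plan(*tray(-38),27,-2)
im=snap('scene','s18'); crop(im,190,170,360,320,4,'pics/s18c.png')
E
```

```text
t=28.63 at [606.8  -8.8  41.7] jaw -1.7 grip 48.1 F [0.8 0.2 0.2] tilt 0.10 R0check [0.03 1.  ]
  roll 0.005 rad (-0.3deg yaw); then dx -0.04 dy 0.11 dz 1.47 cm; tip_extent 11.0
```

View pics/s18c.png

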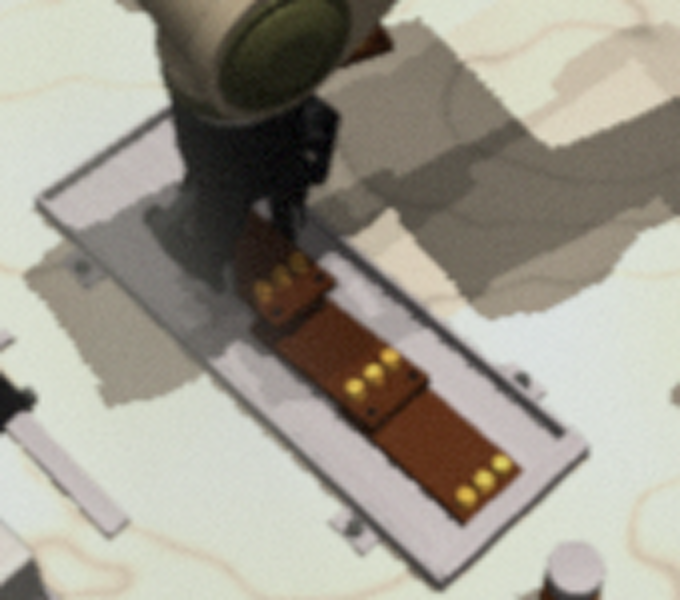

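Request:
apply_moves:
  commands:
    - [4.4,0,0.1,0.6,0.005]
    - [4.4,0,0,0.6,0]
    - [4.4,0,0,0.2,0]
    - [4.4,0,0,0,0]
    - [4.4,0,0,0,0]
    - [5.2,0,0,0,0]
    - [5.4,0,0,0,0]
    - [5.8,0,0,0,0]
    - [6.2,0,0,0,0]
    - [6.2,0,0,0,0]

```text
time_s: 29.52
eef_pos: [607.2, -8.7, 26.6]
ee_rot: [0.0, 0.72, 0.694, 0.0]
force: [0.1, -1.1, 0.3]
grip_width: 0.722
```

Request:
apply_moves:
  commands:
    - [6.2,0,0,-1,0]
    - [6.2,0,0,-2,0]
    - [6.2,0,0,-3,0]
    - [6.2,0,0,-3,0]
    - [8.5,0,-3.5,0,0]
    - [8.5,0,-3.5,0,0]
    - [8.5,0,-3.5,0,0]
    - [8.5,-3,-3,0,0]

```text
time_s: 30.18
eef_pos: [469.5, -30.4, 117.1]
ee_rot: [-0.0, 0.719, 0.695, 0.0]
force: [0.1, -0.8, 0.1]
grip_width: 1.0
```

```bash
python3 - <<'E'
from h import *
plan(424.3,-129.8,60,69.5)
im=snap('scene','s19'); crop(im,190,170,360,320,4,'pics/s19c.png')
E
```

```text
t=30.18 at [469.5 -30.4 117.1] jaw -1.9 grip 85.4 F [ 0.1 -0.8  0.1] tilt 0.04 R0check [0.03 1.  ]
  roll -1.246 rad (71.4deg yaw); then dx 0.75 dy -10.90 dz 5.71 cm; tip_extent 11.0
```

View pics/s19c.png

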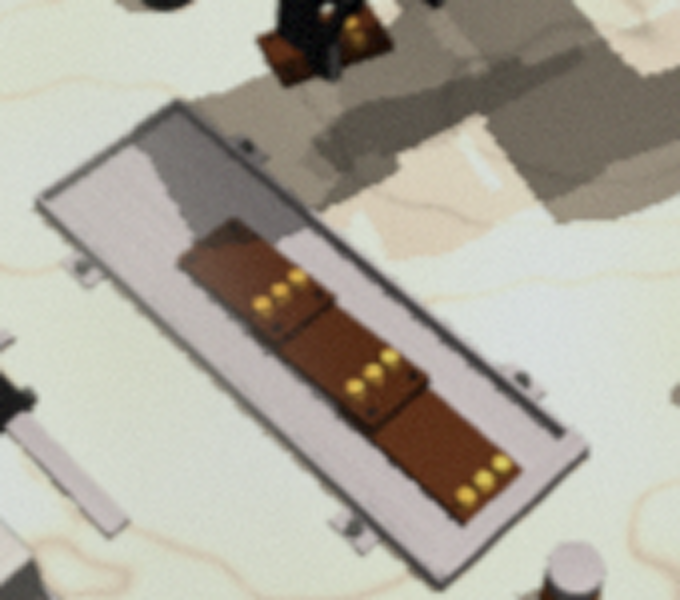

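```bash
python3 - <<'E'
from h import *
g=lambda p,z:np.round(totray(ray('scene',(190+p[0]/4,170+p[1]/4),z)),1)
print('tail b3 top edge z10',g((180,262),10),g((233,217),10))
print('head b3 lower edge',g((276,342),13),g((334,302),13))
print('brass3',g((262,304),26),g((299,276),26),'brass2',g((355,387),26),g((390,356),26))
E
```

```text
tail b3 top edge z10 [-83.3 -24.9] [-86.6  23.9]
head b3 lower edge [  7.6 -22.4] [11.2 24.1]
brass3 [-12.8 -14.9] [-12.2  16.1] brass2 [ 71.4 -14.8] [70.6 15.7]
```

Request:
apply_moves:
  commands:
    - [8.5,0,0,0,-0.113]
    - [8.5,0,0,0,-0.113]
    - [8.5,0,0,0,-0.113]
    - [8.5,0,0,0,-0.113]
    - [8.5,0,0,0,-0.113]
    - [8.5,0,0,0,-0.113]
    - [8.5,0,0,0,-0.113]
    - [8.5,0,0,0,-0.113]
    - [8.5,0,0,0,-0.113]
    - [8.5,0,0,0,-0.113]
    - [8.5,0,0,0,-0.113]
    - [8.5,0,0,0,0]

```text
time_s: 31.23
eef_pos: [471.9, -33.3, 117.1]
ee_rot: [0.0, 0.179, 0.984, -0.0]
force: [-0.5, 0.4, -0.4]
grip_width: 0.991
```

Request:
apply_moves:
  commands:
    - [8.5,0.2,-2.8,0,0]
    - [8.5,0.2,-2.8,0,0]
    - [8.5,0.2,-2.8,1.5,0]
    - [8.5,0.1,-2.3,2,0]
    - [8.5,0,0,2,0]
    - [8.5,0,0,0,0]
    - [8.5,0,0,0,0]

```text
time_s: 31.82
eef_pos: [426.9, -130.6, 61.7]
ee_rot: [-0.001, 0.183, 0.983, 0.0]
force: [-0.2, 0.5, -0.0]
grip_width: 0.997
```

```bash
python3 - <<'E'
from h import *
plan(424.3,-129.8,9.5,69.5)
im=snap('scene','s20'); crop(im,200,100,350,220,5,'pics/s20c.png')
E
```

```text
t=31.82 at [ 426.9 -130.6   61.7] jaw 68.9 grip 85.2 F [-0.2  0.5 -0. ] tilt 0.07 R0check [-0.93  0.36]
  roll -0.010 rad (0.6deg yaw); then dx 0.27 dy -0.02 dz 5.22 cm; tip_extent 11.0
```

View pics/s20c.png

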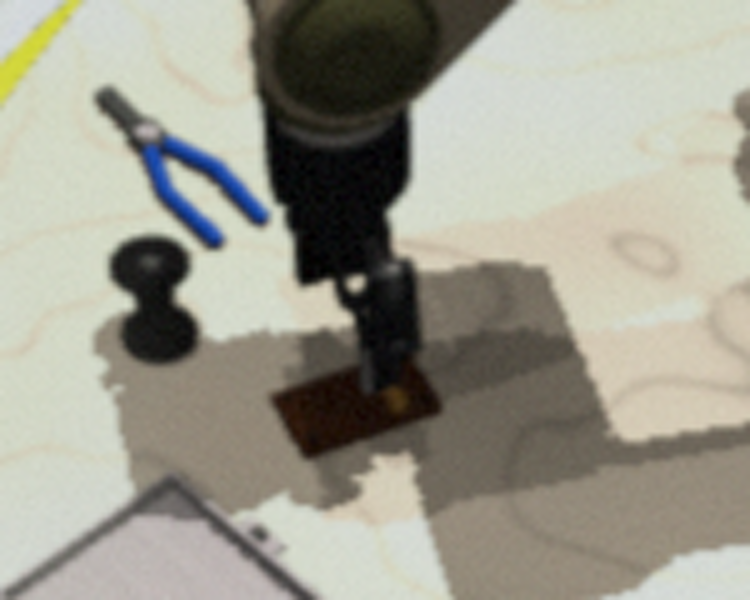

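Request:
apply_moves:
  commands:
    - [8.5,0.2,0,2,-0.01]
    - [8.5,0,0,1.7,0]
    - [8.5,0,0,0.9,0]
    - [8,0,0,0.5,0]
    - [6.5,0,0,0,0]
    - [5.5,0,0,0,0]
    - [4.4,0,0,0,0]
    - [4.4,0,0,0,0]
    - [4.4,0,0,0,0]
    - [4.4,0,0,0,0]

```text
time_s: 32.7
eef_pos: [425.7, -130.2, 11.6]
ee_rot: [0.001, 0.177, 0.984, -0.0]
force: [-1.5, 1.8, 5.3]
grip_width: 0.567
```

```bash
python3 - <<'E'
from h import *
plan(424.3,-129.8,9.5,69.5)
E
```

```text
t=32.70 at [ 425.7 -130.2   11.6] jaw 69.7 grip 48.4 F [-1.5  1.8  5.3] tilt 0.11 R0check [-0.94  0.35]
  roll 0.003 rad (-0.2deg yaw); then dx 0.15 dy -0.02 dz 0.21 cm; tip_extent 11.0
```

Request:
apply_moves:
  commands:
    - [4.4,0,0,-0.5,0]
    - [4.4,0,0,-1,0]
    - [4.4,0,0,-2,0.113]
    - [4.4,0,0,-3,0.113]
    - [4.4,0,0,-2,0.113]
    - [4.4,0,0,0,0.113]
    - [4.4,0,0,0,0.113]
    - [4.4,0,0,0,0.113]
    - [4.4,0,0,0,0.113]
    - [4.4,0,0,0,0.113]
    - [4.4,0,0,0,0.113]
    - [4.4,0,0,0,0.113]

```text
time_s: 33.7
eef_pos: [425.2, -130.0, 96.2]
ee_rot: [0.0, 0.678, 0.735, 0.0]
force: [-0.0, -0.0, -0.9]
grip_width: 0.572
```

Request:
apply_moves:
  commands:
    - [4.4,0,0,0,0.113]
    - [4.4,0,0,0,0]
    - [4.4,0,0,0,0]

```text
time_s: 33.95
eef_pos: [425.2, -130.0, 96.0]
ee_rot: [0.0, 0.715, 0.699, 0.0]
force: [0.6, -0.1, -0.7]
grip_width: 0.567
```

```bash
python3 - <<'E'
from h import *
plan(*tray(-102),30,-2)
im=snap('scene','s21'); crop(im,200,80,350,200,5,'pics/s21c.png')
E
```

```text
t=33.95 at [ 425.2 -130.    96. ] jaw -1.4 grip 48.4 F [ 0.6 -0.1 -0.7] tilt 0.04 R0check [0.02 1.  ]
  roll 0.011 rad (-0.6deg yaw); then dx 6.30 dy 17.83 dz 6.60 cm; tip_extent 11.0
```

View pics/s21c.png

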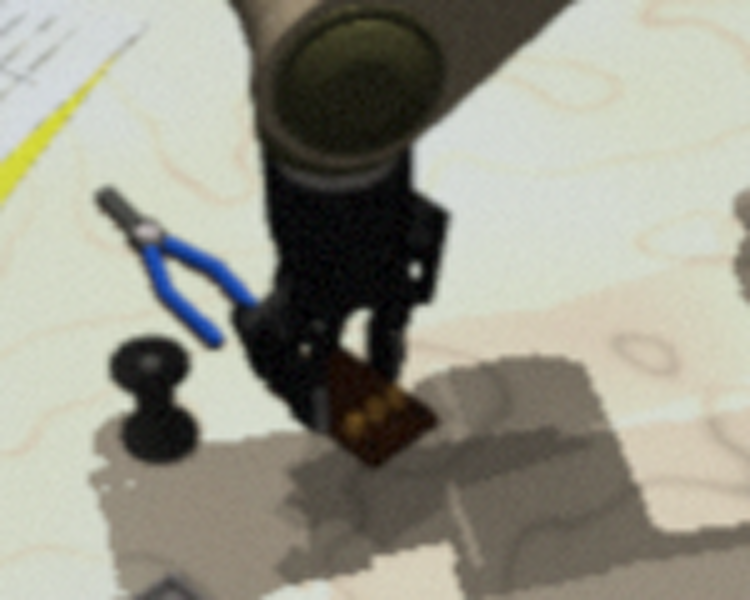

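Request:
apply_moves:
  commands:
    - [4.4,0,0,0,0.011]
    - [4.4,1.2,3.5,0,0]
    - [4.4,1.2,3.5,0,0]
    - [4.4,1.2,3.5,0,0]
    - [4.4,1.2,3.5,0,0]
    - [4.4,1.3,3.8,0,0]
    - [4.4,0,0,2,0]
    - [4.4,0,0,2,0]
    - [4.4,0,0,1.5,0]
    - [4.4,0,0,0,0]
    - [4.4,0,0,0,0]
    - [4.4,0,0,0,0]

```text
time_s: 35.0
eef_pos: [605.9, -76.0, 41.6]
ee_rot: [0.001, 0.72, 0.694, 0.0]
force: [0.9, 0.5, -0.1]
grip_width: 0.567
```

```bash
python3 - <<'E'
from h import *
plan(*tray(-103),27.5,-2)
im=snap('scene','s22'); crop(im,190,170,360,320,4,'pics/s22c.png')
E
```

```text
t=35.00 at [605.9 -76.   41.6] jaw -2.2 grip 48.5 F [ 0.9  0.5 -0.1] tilt 0.10 R0check [0.04 1.  ]
  roll -0.003 rad (0.2deg yaw); then dx 0.18 dy -0.03 dz 1.41 cm; tip_extent 11.0
```

View pics/s22c.png

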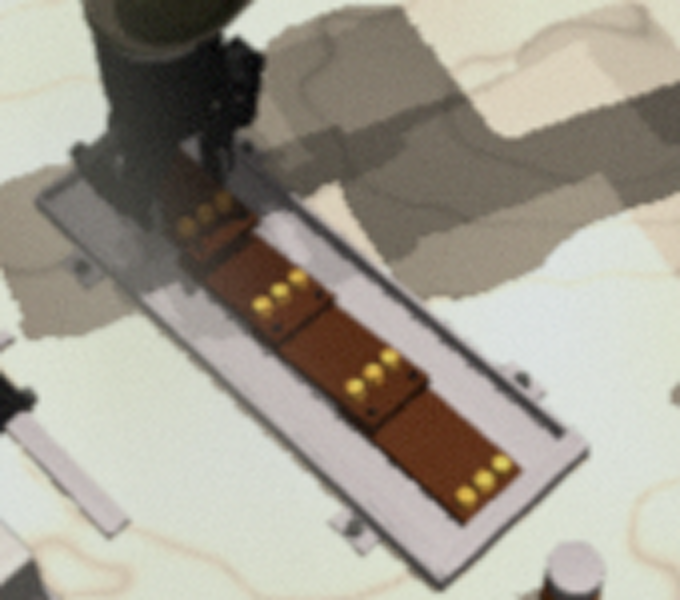

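Request:
apply_moves:
  commands:
    - [4.4,0.2,0,0.6,0]
    - [4.4,0,0,0.5,0]
    - [4.4,0,0,0.2,0]
    - [4.4,0,0,0,0]
    - [4.4,0,0,0,0]
    - [5.2,0,0,0,0]
    - [5.4,0,0,0,0]
    - [5.8,0,0,0,0]
    - [6.2,0,0,0,0]
    - [6.2,0,0,0,0]

```text
time_s: 35.88
eef_pos: [605.5, -73.8, 27.6]
ee_rot: [0.0, 0.72, 0.694, 0.0]
force: [-0.5, 0.4, 0.3]
grip_width: 0.724
```

Request:
apply_moves:
  commands:
    - [6.2,0,0,-1,0]
    - [6.2,0,0,-2,0]
    - [6.2,0,0,-3,0]
    - [6.2,0,0,-3,0]
    - [6.2,0,-3.5,0,0]
    - [6.2,0,-3.5,0,0]
    - [6.2,0,-3.5,0,0]
    - [6.2,0,-3.5,0,0]
    - [6.2,0,-3,0,0]
    - [6.2,0,0,0,0]
    - [6.2,0,0,0,0]

```text
time_s: 36.8
eef_pos: [435.2, -67.4, 118.5]
ee_rot: [0.001, 0.721, 0.693, 0.0]
force: [0.4, -0.8, 0.6]
grip_width: 0.729
```

```bash
python3 - <<'E'
from h import *
plan(424.3,-129.8,60,-2)
im=snap('scene','s23'); crop(im,190,170,360,320,4,'pics/s23c.png')
im=snap('top','t23'); crop(im,180,130,340,230,5,'pics/t23c.png')
E
```

```text
t=36.80 at [435.2 -67.4 118.5] jaw -2.2 grip 62.3 F [ 0.4 -0.8  0.6] tilt 0.08 R0check [0.04 1.  ]
  roll -0.004 rad (0.2deg yaw); then dx -6.27 dy -0.87 dz 5.85 cm; tip_extent 11.0
```

View pics/s23c.png

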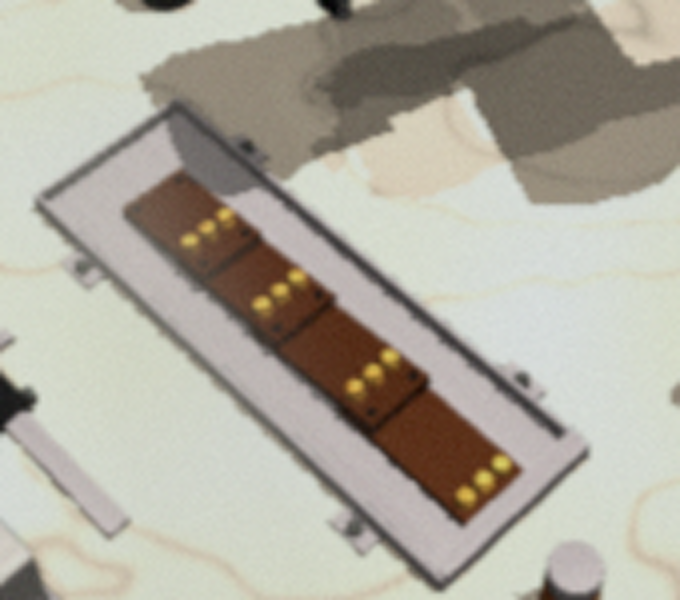

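View pics/t23c.png

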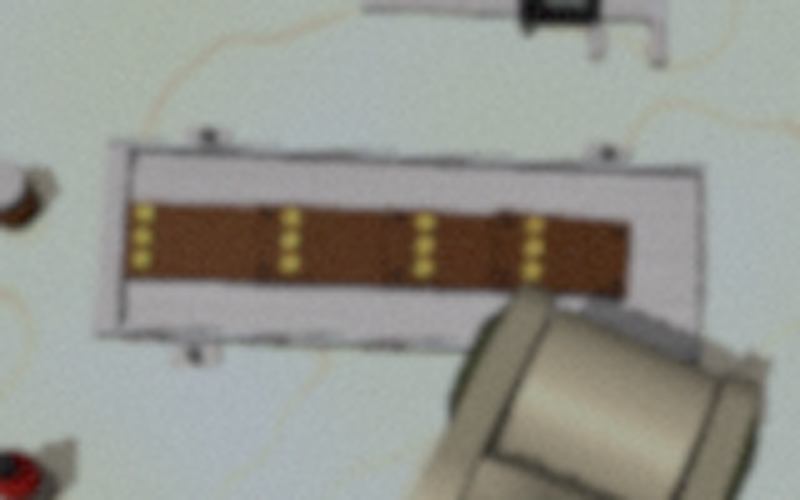

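View pics/s23.png

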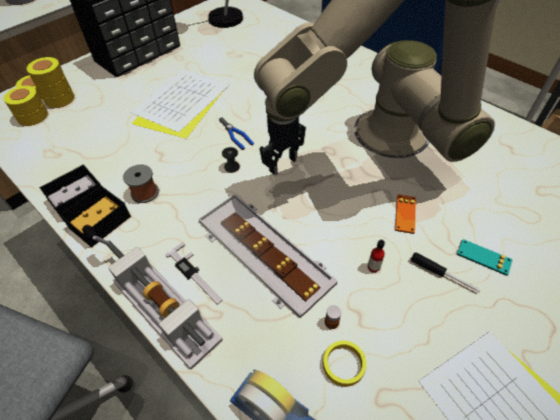

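```bash
python3 - <<'E'
from h import *
g=lambda p,z:np.round(totray(ray('scene',(190+p[0]/4,170+p[1]/4),z)),1)
print('b4 tail top z10',g((124,210),10),g((182,172),10))
for n,a,b,z in(('4',(190,241),(226,215),26.5),('3',(262,304),(298,276),26),('2',(355,387),(390,356),26),('1',(466,495),(502,463),17)): print('S brass',n,g(a,z),g(b,z))
h=lambda p,z:np.round(totray(ray('top',(180+(p[0]+.5)/5-.5,130+(p[1]+.5)/5-.5),z)),1)
for n,a,b,z in(('4',(535,224),(531,270),26.5),('3',(427,222),(423,269),26),('2',(291,218),(289,264),26),('1',(145,213),(142,261),17)): print('T brass',n,h(a,z),h(b,z))
print('T tail4',h((628,225),10),h((625,299),10))
E
```

```text
b4 tail top z10 [-142.1  -24.3] [-139.6   24.2]
S brass 4 [-81.5 -15.9] [-81.   14.5]
S brass 3 [-12.8 -14.9] [-12.7  15.6]
S brass 2 [ 71.4 -14.8] [70.6 15.7]
S brass 1 [165.3 -15.1] [165.7  15.1]
T brass 4 [-83.1 -15.6] [-81.4  14.5]
T brass 3 [-14.6 -14.3] [-13.2  16.5]
T brass 2 [ 71.5 -13.4] [71.3 16.6]
T brass 1 [165.  -15.3] [164.9  16.2]
T tail4 [-143.6  -21.8] [-142.7   27. ]
```

```bash
python3 - <<'E'
from rig import ctrl
print(ctrl.finish_job()); s=ctrl.sense(); print(s['time_s'],s['force'])
E
```

```text
the job is handed in; nothing more can be done
None
the job is handed in; nothing more can be done
```

The four boards are laid like roof tiles down the middle of the tray, longest to shortest from the lip. I handed the job in at about 37 s of the 72 s allowed; the hand-in reports no verdict.

- **Longest board:** The moves can't tilt the tool, so I dropped it head down across the stop bar, regripped it and slid it under the lip until it met the wall (about 10 N). I then let it down into its pocket.
- **Other boards:** Each was released level just above the tail of the one before, so its own tail dropped to the tray floor. The third longest needed one regrasp on the bench because the last joint's range was too small for its turn.
- **Missed grasp:** My first grasp on the second longest board closed above it. I saw this in the picture, went lower and regripped.

Last checks, from both cameras before hand-in:

| Board | Head position, tray x | Overlap on the board before |
|---|---|---|
| Longest | about +189 mm | under the lip |
| Second | about +95 mm | about 29 mm |
| Third | about +11 mm | about 28 mm |
| Shortest | about -58 mm | about 31 mm |

- **Alignment:** All ends are within about 3 mm of the centre line, with the terminals up and towards the lip. The two cameras agreed to about 2 mm.
- **Heights:** I did not measure the tail and head heights directly. The tail edges and terminals come out in the right places when the expected heights are assumed.
- **Other things:** The bystanders and the orange and turquoise look-alikes look unmoved in the last picture, and the gripper was clear and touching nothing.

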